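# Put the gem tins and dapping punches away in the locked bench chest

### The arm

A 6-joint arm with a two-finger parallel gripper is mounted at the origin on the work surface. World frame = base frame: x ahead of the robot, y to its left, z up, the work surface at z = 0. Lengths are in mm, angles in degrees, forces in N, time in s.
With the tool pointing down it reaches from about 300 to 850 mm from the base axis. Payload 4.2 kg.
Tool frame: the origin (TCP) lies between the finger pads; the fingertips stand 22 mm ahead of it and the grasp point (between the pads) lies 3 mm ahead of it (env.finger_overhang is the distance from the TCP to the fingertips, in mm); z points along the fingers, y is the line along which they close (so a half turn about z gives the same grasp; the last joint's range is limited). The gripper opens to 91 mm and grips with 3 to 60 N. Pads are 32 mm wide; open, the fingers measure 118 mm over their backs; the gripper's body (76 mm by 178 mm) begins 60 mm behind the grasp point.
Start: joints at [69.442, 18.312, 89.639, -0, 72.044, -1.146], TCP at [191.107, 542.328, 235.976] pointing down, gripper open.
Joint ranges: [-177.97, 177.97], [-48.28, 115.42], [12.27, 149.76], [-77.06, 257.06], [2.81, 150.46], [-146.56, 146.56]. Speed limits (degrees/s): [147.25, 147.25, 180, 180, 180, 180].

### API

Orientations are given as [roll, pitch, yaw] about the fixed x, y, z axes, in that order (R = Rz(yaw) Ry(pitch) Rx(roll)).
In Python, from workcell import state, cams, ticket, look_for, outline_of, env gives the robot as it stands.
- The arm moves only by the tool servo_tool, never from a script. Its argument "steps" is a list of rows, each a list of 3 entries, a list of its own where there are three numbers: the closure in counts, from 0 (fully open) to 255 (shut), then the shift along the tool's x, y, z in mm, then the turn, a rotation vector about the tool's x, y, z in rad. A call has exactly 10 rows; each row shifts and turns the commanded pose from where the row before left it, along the tool's axes as they then stand; what a row does not reach is not made up. A row lasts 1/10 s, in which the tool goes at most 50 mm and 8.59 degrees, less where a joint would pass 70% of its speed; a pose out of reach is approached as far as the arm can. A call with a gripper value outside its range is refused whole. The fingers move at their own pace and stop on an object; "squeeze" is the grip in N (left out, the last holds). Time passes only in rows, so rows that do not move let the fingers close, or fill a call up. It gives the time, the measured TCP pose, the force, the opening and the grip force at its end, in the units of the state.
- state(): the state, without advancing time (a new reading comes with each control period).
- cams.grab_frame(name): name is "scene" or "top" or "wrist"; returns a dict with "color" (480x640x3 uint8, red, green, blue), "z_map" (480x640 float32, mm along the optical axis (not along the pixel's ray), 0 where there is no reading), "fovy" (degrees; the focal length in pixels is half the picture's height over the tangent of half this angle, whatever the lens; pixels are square), "cx", "cy" (the principal point, pixels), "eye" and "rotation" of the camera in the world; the wrist camera has in their place "tool_from_camera" (4x4, takes a point from camera to tool coordinates, whose origin is the TCP and whose axes are the flange's). Camera axes: x right, y up, looking along -z (the intrinsics and any distortion apply to the point x, -y, -z); pixel columns grow to the right and rows downward; lengths in mm; the calibration is good to about 2 mm. A picture is of the moment at which its call begins: read the wrist's pose just before it.
- ticket.job_done(): hands the job in; it is judged then, once.
Trained networks look in a picture, given as the dict that the camera call returned (one of the last four; its "shot" number tells which), for a name from the list of things; names that differ only in an ending like _2 or _b are one class to them, and where a whole thing is asked for, a point or a joint stands for the part that bears it (a point fixed in the world has none). Each returns a list of dicts, best first, with "confidence" (0 to 1); they miss things now and then, are a little off and sometimes report something else, mostly with a low value. They report only what shows in the picture. A call takes as long as a camera call.
- look_for(picture, thing): "at" ([column, row] in pixels, amid what is visible of it).
- outline_of(picture, thing): "pixels" (480x640 bool, what is visible of it) and "at" ([column, row] in pixels, amid what is visible of it).
The state is a dict: "time_s": time; "qpos": joint angles; "qvel": joint speeds; "effort": joint torques, N m; "ee_pos": TCP position; "ee_rot": TCP orientation; "force": force on the tool from outside, world axes, zero at the start; "torque": the same for the moment, N m; "gripper_width": finger opening in mm; "gripper_force": force on a finger pad.
Only numpy, scipy, OpenCV 4.12 (cv2) and the standard library are available. Lean on these libraries where they do the work, as an engineer would, in place of code of your own. Each camera call takes 0.05 s, during which the arm holds its last target. There are 200 camera calls.

### The job

Unlock the bench chest by lifting the black plunger knob on its lid and twisting it clockwise until it rests in its notch and stays up by itself, then pull the top drawer out fully to its stop. Put every small round aluminium tin in the left compartment (seen from the robot) and every square steel punch in the right one, lying on the drawer's floor, and push the drawer fully home. Last, twist the knob back so that the pin drops and locks the drawer again; leave everything else on the bench where it is.

Things in the scene. Friction and masses are not known exactly. Their poses are not given: they have to be found in the camera images.
- drawer (a joint): travel of the chest's wide top drawer in m: 0 shut, 0.125 at its stop, growing as it comes out towards the robot. It slides with about 1.5 N of friction and stays where it is left; the lowered plunger pin blocks it (1.5 mm of play).
- plunger (a joint): lift of the sprung index plunger in m: 0 down (locked), 0.018 the most. A spring pulls it down with 5 N (down) to 9.5 N (full lift). The cross rib under the knob clears the collar's ridges when lifted more than 0.015; resting in its notch it stands at about 0.0125. Parked like that the pin clears the drawer.
- plunger_knob (a joint): turn of the plunger's knob in rad, clockwise seen from above: 0 with the rib over its deep slot (the start, where the pin can drop), about 1.2 in the rest notch (stop at 1.25). It turns only while lifted. To come back from the rest notch it must again be lifted over 0.015 and turned to 0.
- plunger_grip (a point): centre of the knob's grip: a black bar 36 mm long (this point's x axis), 12 mm wide (y), 18 mm tall (z up); turns and lifts with the knob. Plunger down, it is 46 mm above the chest's lid; the collar below it is 37 mm across, 21 mm tall. It stands at the lid's front right corner, 28 mm behind the front edge.
- chest: oak bench chest, 200 deep (x) by 280 wide (y) by 150 mm tall, fixed; origin under its centre; its front with the drawers faces its -x, towards the robot. Only the wide top drawer opens; the three small ones below it are dummies.
- drawer_handle (a point): middle of the top drawer's brass bar handle: a round bar about 10 mm thick and 100 mm long along y, 35 mm in front of the drawer's front face, 30 mm below the chest's lid top; axes as the chest's. Moves with the drawer, which opens along -x of this frame.
- drawer_floor (a point): centre of the top drawer's inner floor, 96 mm above the bench; moves with the drawer; axes as the chest's (x to its back, y left). Inside: 153 mm deep (x), 238 mm wide (y), 6 mm walls 30 mm above the floor, a 6 mm divider along y = 0. Pulled to its stop, x from -76 to +42 mm lies clear of the chest. Inside the chest 42 mm are clear over the floor, so nothing may be stacked.
- tin_side (a point): point on the floor of the left compartment (for tins, 116 mm wide), at its middle in y and in the middle of the part that lies clear when the drawer is out; axes as the chest's
- punch_side (a point): point on the floor of the right compartment (for punches, 116 mm wide), at its middle in y, 66 mm behind the inside of the drawer's front; axes as the chest's. A brass keeper block (12 x 27 mm, reaching 34 mm above the floor) sits against the right wall, 33 mm in front of this point and 44 mm to its right.
- tin1: small closed round aluminium gem tin, 32 mm across and 22 mm tall, about 35 g, standing on the bench; origin under its centre, z up. May be absent (None).
- tin2: small closed round aluminium gem tin, 32 mm across and 22 mm tall, about 35 g, standing on the bench; origin under its centre, z up. May be absent (None).
- tin3: small closed round aluminium gem tin, 32 mm across and 22 mm tall, about 35 g, standing on the bench; origin under its centre, z up. May be absent (None).
- punch1: steel dapping punch lying on the bench: 70 mm long along its x axis, 12 mm square shank, round-nosed at the +x end, about 70 g; origin at its middle on one flat side of the shank, the axis of the shank 6 mm above it (z up at the start). May be absent (None).
- punch2: steel dapping punch lying on the bench: 70 mm long along its x axis, 12 mm square shank, round-nosed at the +x end, about 70 g; origin at its middle on one flat side of the shank, the axis of the shank 6 mm above it (z up at the start). May be absent (None).
- pliers: steel pliers with black grips, about 140 mm long, lying flat, 13 mm thick; bystander, to be left alone; origin under its middle
- bench_block: steel bench block 60 x 60 x 20 mm; bystander, to be left alone; origin under its middle
- puck: black rubber puck 90 mm across, 24 mm tall; bystander, to be left alone; origin under its middle
- hammer: hammer 240 mm long, lying; bystander, to be left alone; origin under its middle
- brush: brush 170 mm long, lying; bystander, to be left alone; origin under its middle
- glue1: white glue bottle, 36 mm across, 110 mm tall; bystander, to be left alone; origin under its middle
- glue2: white glue bottle, 36 mm across, 110 mm tall; bystander, to be left alone; origin under its middle

How it is judged:
By the outcome, as a careful person would: the job done as asked, in the order asked, and still so for the second after the job is handed in, with the robot touching nothing.
Of tin1, tin2, tin3, punch1, punch2 only 3 to 5 are there at a start; the rules pass over those that are not, and their reading is None.
At some moment in a run one of tin1, tin2, tin3, punch1, punch2 may be knocked a few centimetres aside while the robot is not near it.
Once in a run the grip may slacken for a moment while it holds something.
It also fails if it takes over 210 s, if anything falls off the work surface, if the arm or the gripper's body presses on something with over 40 N, if the wrist force passes 120 N, or if a joint passes its speed limit or range.

## Working session

There is one attempt and no reset: what is moved stays moved. The work goes in short steps, Python scripts to look and compute and a tool call to move; the robot and the scene stay as the last step left them, time stands still between calls to the robot, and variables do not carry over. Pictures are saved under pics/ and viewed, at most 14 in all, crops included, and the job is handed in when it is done.

Besides the shell and the picture viewer there is one more tool, called after "Request:" as name(argument=value, ...), one argument or row to a line, values as JSON. servo_tool: Moves the arm, as the interface text tells. Its arguments: {"type":"object","properties":{"steps":{"type":"array","items":{"type":"array"}},"squeeze":{"type":"number"}},"required":["steps"]}

```bash
ls; mkdir -p pics
cat > h.py <<'E'
import numpy as np, cv2
from workcell import state, cams, ticket, look_for, outline_of, env
from scipy.spatial.transform import Rotation as R
def cloud(p, st=None):
    f=240/np.tan(np.radians(p["fovy"])/2)
    v,u=np.mgrid[0:480,0:640]; z=p["z_map"].astype(float)
    c=np.stack([(u-p["cx"])/f*z,-(v-p["cy"])/f*z,-z],-1)
    if "eye" in p:
        return c@np.array(p["rotation"]).T+np.array(p["eye"])
    T=np.array(p["tool_from_camera"]); c=c@T[:3,:3].T+T[:3,3]
    Rt=R.from_euler('xyz',st["ee_rot"],degrees=True).as_matrix()
    return c@Rt.T+np.array(st["ee_pos"])
def save(p,n): cv2.imwrite("pics/"+n,p["color"][:,:,::-1])
E
python3 - <<'E'
from h import *
print(state())
for n in("top","scene"):
    p=cams.grab_frame(n); save(p,n+"0.png"); C=cloud(p)
    print(n,{k:v for k,v in p.items() if k not in("color","z_map")})
    for t in ["plunger_grip","drawer_handle","tin1","punch1","chest"]:
        for d in outline_of(p,t):
            m=d["pixels"]&(p["z_map"]>0); q=C[m]
            print(t,round(d["confidence"],2),np.round(d["at"]),m.sum(),np.round(np.median(q,0)) if len(q) else None,np.round(np.percentile(q,[2,98],axis=0)).tolist() if len(q) else None)
E
```

```text
pics
{'time_s': 0.0, 'qpos': array([ 6.94413800e+01,  1.83512710e+01,  8.97074112e+01, -9.69357096e-04,
        7.20424389e+01, -1.14617210e+00]), 'qvel': array([ 0.0333389 ,  0.00722114, -0.06648038, -0.09008294,  0.06662333,
       -0.14993638]), 'effort': array([-9.65056970e-04, -4.12471211e+01, -2.31968486e+01,  7.28436001e-02,
        4.58265329e-02, -1.33359613e-04]), 'ee_pos': array([190.95238347, 541.87047527, 235.11713835]), 'ee_rot': array([-1.79898881e+02, -1.10131716e-03,  1.60587851e+02]), 'force': array([-0.20904436,  0.13773046,  0.124294  ]), 'torque': array([ 0.01524697, -0.00798998, -0.03859755]), 'gripper_force': 0.0, 'gripper_width': 91.01125468709087}Traceback (most recent call last):
  File "<stdin>", line 4, in <module>
  File "h.py", line 9, in cloud
    return c@np.array(p["rotation"]).T+np.array(p["eye"])
           ~~~~~~~~~~~~~~~~~~~~~~~~~~~^~~~~~~~~~~~~~~~~~~
ValueError: operands could not be broadcast together with shapes (480,640) (3,)
```

Run:
```python
from h import *
p=cams.grab_frame("top")
print({k:(v if k not in("color","z_map") else v.shape) for k,v in p.items()})
p=cams.grab_frame("wrist")
print({k:(v if k not in("color","z_map") else v.shape) for k,v in p.items()})
```

```text
{'color': (480, 640, 3), 'z_map': (480, 640), 'fovy': 52.47185589404236, 'cx': 317.93627732275655, 'cy': 228.0837049087943, 'eye': array([ 474.02350425,  -48.85276902, 1410.2423546 ]), 'rotation': array([  3.09272319,  -0.88465488, -89.11550094]), 'shot': 2}
{'color': (480, 640, 3), 'z_map': (480, 640), 'fovy': 60.48131945863175, 'cx': 319.1360490882163, 'cy': 233.18295051825362, 'tool_from_camera': array([[-4.05380213e-04,  9.64353540e-01,  2.64616865e-01,
         7.56780163e+01],
       [ 9.99999199e-01,  7.36191539e-05,  1.26365717e-03,
         7.46445863e-01],
       [ 1.19913139e-03,  2.64617165e-01, -9.64352798e-01,
        -1.48919165e+02],
       [ 0.00000000e+00,  0.00000000e+00,  0.00000000e+00,
         1.00000000e+00]]), 'shot': 3}
```

```bash
sed -i "s/return c@np.array(p\[\"rotation\"\]).T/return c@R.from_euler('xyz',p['rotation'],degrees=True).as_matrix().T/" h.py
cat >> h.py <<'E'
def report(p,C,things):
    for t in things:
        for d in outline_of(p,t):
            m=d["pixels"]&(p["z_map"]>0); q=C[m]
            if d["confidence"]<.3 or len(q)<10: continue
            top=q[q[:,2]>np.percentile(q[:,2],90)-4]
            r=cv2.minAreaRect(top[:,:2].astype(np.float32))
            print(t,round(d["confidence"],2),np.round(d["at"]),len(q),"med",np.round(np.median(q,0),1),"rect",np.round(r[0],1),np.round(r[1],1),round(r[2],1),"z98",round(np.percentile(q[:,2],98),1))
E
python3 - <<'E'
from h import *
for n in("top","scene"):
    p=cams.grab_frame(n); save(p,n+"0.png"); C=cloud(p); print(n)
    report(p,C,["plunger_grip","drawer_handle","tin1","punch1","chest","pliers","bench_block","puck","hammer","brush","glue1"])
E
```

```text
top
plunger_grip 0.39 [268. 169.] 70 med [679.7  62.5 203.5] rect [680.9  62.7] [32.4 10. ] 1.5 z98 210.1
drawer_handle 0.82 [234. 194.] 1140 med [633.  160.8 131. ] rect [637.6 164.8] [ 16.5 273.7] 5.0 z98 140.1
tin1 0.7 [313. 148.] 189 med [777.6 -50.8  72.5] rect [785.8 -49.5] [17.4 13.5] 0.9 z98 113.5
tin1 0.44 [375. 254.] 99 med [ 478.2 -233.    21.3] rect [ 479.3 -231.5] [28.3 28.7] 45.7 z98 27.1
punch1 0.64 [233. 191.] 1036 med [632.3 159.6 131.4] rect [637.6 164.7] [ 16.5 273.6] 5.0 z98 139.1
punch1 0.44 [359. 212.] 94 med [ 593.9 -184.4   11.4] rect [ 592.9 -183.4] [11.2 55.2] 34.5 z98 16.5
punch1 0.39 [403. 212.] 100 med [ 603.4 -305.4   10.7] rect [ 603.3 -300.6] [11.  62.9] 19.1 z98 17.2
chest 0.94 [230. 157.] 9920 med [727.3 170.1 148.9] rect [743.9 173.3] [199.9 279.7] 5.0 z98 156.4
pliers 0.65 [326. 182.] 343 med [683.9 -95.8  11. ] rect [685.6 -99.5] [ 43.5 140.1] 57.5 z98 17.6
bench_block 0.94 [375. 179.] 441 med [ 697.5 -222.1   19.2] rect [ 698.1 -222.9] [58.9 59.8] 39.7 z98 25.6
puck 0.95 [126. 239.] 837 med [509.  470.5  23.3] rect [508.6 473. ] [87.4 85.2] 47.7 
[... 1337 characters left out ...]
puck 0.72 [351. 228.] 198 med [634.9 107.2 124.9] rect [639.8 153. ] [ 10.7 269.8] 6.0 z98 137.7
puck 0.47 [392. 290.] 357 med [795.6 -60.   63.1] rect [798.4 -85.7] [16.6 88.4] 13.7 z98 111.4
hammer 0.59 [200. 397.] 1587 med [ 526.9 -538.6   22.9] rect [ 505.7 -537.4] [235.2  85.2] 43.3 z98 28.2
brush 0.56 [161. 338.] 736 med [ 327.1 -434.    17.6] rect [ 316.8 -411.2] [ 41.2 166.8] 20.3 z98 22.8
glue1 0.84 [377. 310.] 449 med [ 797.4 -138.4   55.4] rect [ 794.8 -130.1] [17.1 20.6] 52.7 z98 111.0
glue1 0.83 [391. 290.] 319 med [796.5 -61.3  65.6] rect [797.1 -84.3] [13.9 84.8] 13.1 z98 111.3
glue1 0.44 [333. 330.] 515 med [ 706.7 -233.3   19.5] rect [ 703.8 -226.5] [59.  63.1] 39.6 z98 24.0
```

View pics/top0.png

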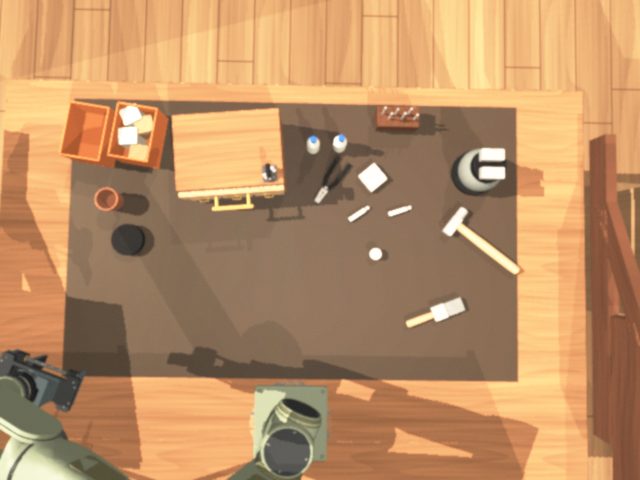

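View pics/scene0.png

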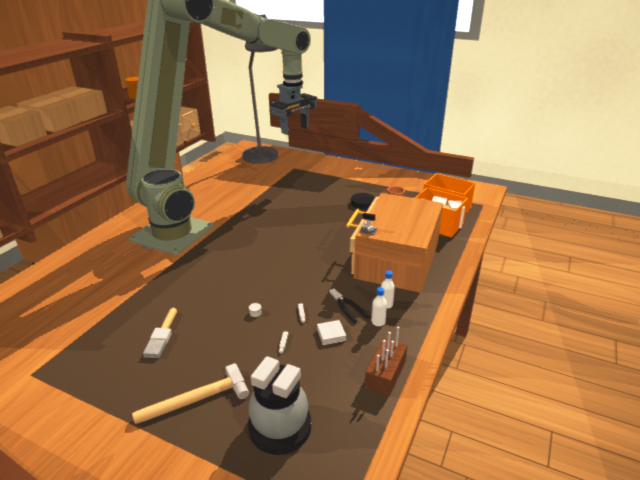

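```bash
cat >> h.py <<'E'
def go(x,y,z,yaw):
    s=state(); Rt=R.from_euler('xyz',s["ee_rot"],degrees=True)
    d=Rt.inv().apply(np.array([x,y,z])-s["ee_pos"])
    Rg=R.from_euler('xyz',[180,0,yaw],degrees=True)
    print("at",np.round(s["ee_pos"],1),np.round(s["ee_rot"],2),"w",round(s["gripper_width"],1),"t",round(s["time_s"],1))
    print("shift (before turn)",np.round(d,1),"len",round(np.linalg.norm(d)),"turn",np.round((Rt.inv()*Rg).as_rotvec(),4), "shift after turn",np.round(Rg.inv().apply(np.array([x,y,z])-s["ee_pos"]),1))
E
python3 - <<'E'
from h import *
go(682,57,325,-175)
E
```

```text
at [191.1 542.3 236. ] [179.99   0.   160.59] w 91.0 t 1.4
shift (before turn) [-624.3 -294.6  -89. ] len 696 turn [ 1.000e-04  1.000e-04 -4.261e-01] shift after turn [-446.7 -526.3  -89. ]
```

Request:
servo_tool(
  steps=[
    [0,[-37,-17.4,-8.9],[0,0,0]],
    [0,[-37,-17.4,-8.9],[0,0,0]],
    [0,[-37,-17.4,-8.9],[0,0,0]],
    [0,[-37,-17.4,-8.9],[0,0,0]],
    [0,[-37,-17.4,-8.9],[0,0,0]],
    [0,[-37,-17.4,-8.9],[0,0,0]],
    [0,[-37,-17.4,-8.9],[0,0,0]],
    [0,[-37,-17.4,-8.9],[0,0,0]],
    [0,[-37,-17.4,-8.9],[0,0,0]],
    [0,[-37,-17.4,-8.9],[0,0,0]],
  ],
  squeeze=30,
)

```text
time_s: 2.35
ee_pos: [483.2, 253.9, 325.5]
ee_rot: [180.0, 0.0, 160.6]
force: [1.0, 0.7, 0.4]
gripper_width: 91.1
gripper_force: 0.0
```

Request:
servo_tool(
  steps=[
    [0,[-36.3,-17.2,0],[0,0,0]],
    [0,[-36.3,-17.2,0],[0,0,0]],
    [0,[-36.3,-17.2,0],[0,0,0]],
    [0,[-36.3,-17.2,0],[0,0,0]],
    [0,[-36.3,-17.2,0],[0,0,0]],
    [0,[-36.3,-17.2,0],[0,0,0]],
    [0,[-36.3,-17.2,0],[0,0,0]],
    [0,[0,0,0],[0,0,-0.142]],
    [0,[0,0,0],[0,0,-0.142]],
    [0,[0,0,0],[0,0,-0.142]],
  ],
)

```text
time_s: 3.35
ee_pos: [682.2, 56.7, 324.4]
ee_rot: [180.0, -0.0, -174.7]
force: [0.8, -0.6, 0.7]
gripper_width: 91.2
gripper_force: 0.0
```

Request:
servo_tool(
  steps=[
    [0,[0,0,0],[0,0,0]],
    [0,[0,0,0],[0,0,0]],
    [0,[0,0,0],[0,0,0]],
    [0,[0,0,0],[0,0,0]],
    [0,[0,0,0],[0,0,0]],
    [0,[0,0,0],[0,0,0]],
    [0,[0,0,0],[0,0,0]],
    [0,[0,0,0],[0,0,0]],
    [0,[0,0,0],[0,0,0]],
    [0,[0,0,0],[0,0,0]],
  ],
)

```text
time_s: 4.35
ee_pos: [681.9, 57.2, 324.9]
ee_rot: [180.0, 0.0, -175.0]
force: [-0.0, 0.6, 0.6]
gripper_width: 91.4
gripper_force: 0.0
```

Run:
```python
from h import *
go(682,57,325,-175)
s=state();p=cams.grab_frame("wrist");C=cloud(p,s);save(p,"w1.png")
report(p,C,["plunger_grip","drawer_handle","chest"])
m=(C[:,:,2]>198)&(C[:,:,2]<212)&(p["z_map"]>0)&(p["z_map"]<400)
q=C[m];print(len(q),np.percentile(q,[2,50,98],axis=0).round(1),cv2.minAreaRect(q[:,:2].astype(np.float32)))
m=(abs(C[:,:,2]-150)<4)&(p["z_map"]>0);q=C[m];print("lid",np.median(q[:,2]),cv2.minAreaRect(q[:,:2].astype(np.float32)))
```

```text
at [681.9  57.2 324.9] [ 179.99    0.   -175.01] w 91.4 t 4.3
shift (before turn) [-0.1 -0.2 -0.1] len 0 turn [ 0.0001  0.     -0.0001] shift after turn [-0.1 -0.2 -0.1]
plunger_grip 0.7 [327. 232.] 934 med [679.9  62.6 204.7] rect [682.6  62.9] [35.5 11.1] 5.0 z98 206.3
drawer_handle 0.57 [450. 166.] 10643 med [633.6 162.7 134.1] rect [638.6 164.4] [ 15.4 275.9] 5.1 z98 136.5
chest 0.65 [422. 233.] 57186 med [684.1 146.1 149.9] rect [737.8 173.6] [210.4 281.3] 5.6 z98 170.4
851 [[665.6  56.7 201.8]
 [681.6  62.7 204.8]
 [699.1  68.8 206.4]] ((682.6126708984375, 62.86522674560547), (35.5278434753418, 11.0863037109375), 5.000577926635742)
lid 150.0764856140893 ((744.837890625, 173.9343719482422), (198.9319305419922, 280.6836242675781), 5.040851593017578)
```

View pics/w1.png

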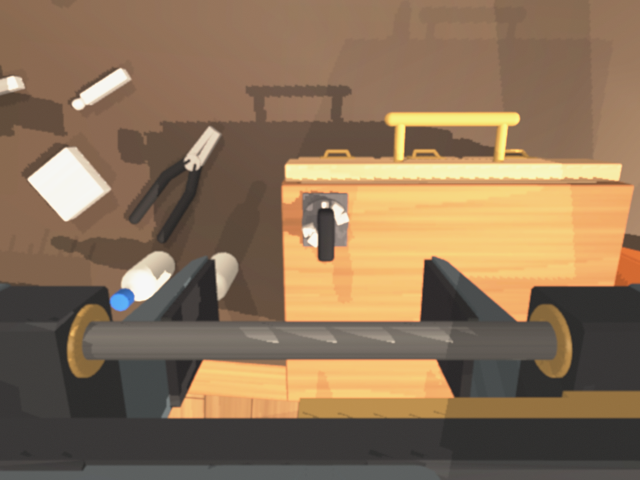

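Request:
servo_tool(
  steps=[
    [0,[-1.2,5.6,10],[0,0,0]],
    [0,[0,0,20],[0,0,0]],
    [0,[0,0,25],[0,0,0]],
    [0,[0,0,25],[0,0,0]],
    [0,[0,0,20],[0,0,0]],
    [0,[0,0,15],[0,0,0]],
    [0,[0,0,10],[0,0,0]],
    [0,[0,0,0],[0,0,0]],
    [120,[0,0,0],[0,0,0]],
    [255,[0,0,0],[0,0,0]],
  ],
  squeeze=30,
)

```text
time_s: 5.55
ee_pos: [683.2, 63.0, 201.1]
ee_rot: [180.0, 0.1, -175.0]
force: [0.3, -0.2, 0.6]
gripper_width: 78.0
gripper_force: 0.0
```

Request:
servo_tool(
  steps=[
    [255,[0,0,0],[0,0,0]],
    [255,[0,0,0],[0,0,0]],
    [255,[0,0,0],[0,0,0]],
    [255,[0,0,0],[0,0,0]],
    [255,[0,0,0],[0,0,0]],
    [255,[0,0,0],[0,0,0]],
    [255,[0,0,0],[0,0,0]],
    [255,[0,0,0],[0,0,0]],
    [255,[0,0,0],[0,0,0]],
    [255,[0,0,0],[0,0,0]],
  ],
)

```text
time_s: 6.55
ee_pos: [682.7, 62.0, 200.0]
ee_rot: [-179.9, 0.0, -175.0]
force: [0.2, -4.3, 0.6]
gripper_width: 11.8
gripper_force: 30.0
```

Request:
servo_tool(
  steps=[
    [255,[0,0.5,-3],[0,0,0]],
    [255,[0,0,-4],[0,0,0]],
    [255,[0,0,-4],[0,0,0]],
    [255,[0,0,-3],[0,0,0]],
    [255,[0,0,-2],[0,0,0]],
    [255,[0,0,-1],[0,0,0]],
    [255,[0,0,0],[0,0,0]],
    [255,[0,0,0],[0,0,0]],
    [255,[0,0,0],[0,0,0]],
    [255,[0,0,0],[0,0,0]],
  ],
)

```text
time_s: 7.55
ee_pos: [682.6, 62.1, 214.4]
ee_rot: [-179.9, -0.1, -175.0]
force: [3.1, -4.9, -9.6]
gripper_width: 11.7
gripper_force: 30.0
```

Request:
servo_tool(
  steps=[
    [255,[0,0,-1],[0,0,0]],
    [255,[0,0,-1],[0,0,0]],
    [255,[0,0,0],[0,0,0]],
    [255,[0,0,0],[0,0,0]],
    [255,[0,0,0],[0,0,0]],
    [255,[0,0,0],[0,0,0]],
    [255,[0,0,0],[0,0,0]],
    [255,[0,0,0],[0,0,0]],
    [255,[0,0,0],[0,0,0]],
    [255,[0,0,0],[0,0,0]],
  ],
)

```text
time_s: 8.55
ee_pos: [682.7, 62.1, 216.2]
ee_rot: [-179.9, -0.1, -175.0]
force: [4.2, -5.0, -9.2]
gripper_width: 11.6
gripper_force: 30.0
```

Request:
servo_tool(
  steps=[
    [255,[0,0,-0.6],[0,0,0]],
    [255,[0,0,0],[0,0,0.1]],
    [255,[0,0,0],[0,0,0.12]],
    [255,[0,0,0],[0,0,0.12]],
    [255,[0,0,0],[0,0,0.12]],
    [255,[0,0,0],[0,0,0.12]],
    [255,[0,0,0],[0,0,0.12]],
    [255,[0,0,0],[0,0,0.12]],
    [255,[0,0,0],[0,0,0.12]],
    [255,[0,0,0],[0,0,0.12]],
  ],
)

```text
time_s: 9.55
ee_pos: [683.2, 63.0, 217.0]
ee_rot: [-179.9, 0.0, 124.0]
force: [4.8, -3.2, -9.9]
gripper_width: 12.2
gripper_force: 30.0
```

Request:
servo_tool(
  steps=[
    [255,[0,0,0],[0,0,0.1]],
    [255,[0,0,0],[0,0,0.04]],
    [255,[0,0,0],[0,0,0]],
    [255,[0,0,0],[0,0,0]],
    [255,[0,0,0],[0,0,0]],
    [255,[0,0,0],[0,0,0]],
    [255,[0,0,0],[0,0,0]],
    [255,[0,0,0],[0,0,0]],
    [255,[0,0,0],[0,0,0]],
    [255,[0,0,0],[0,0,0]],
  ],
)

```text
time_s: 10.55
ee_pos: [683.3, 63.0, 217.1]
ee_rot: [-180.0, 0.0, 116.2]
force: [5.1, -3.2, -10.9]
gripper_width: 12.0
gripper_force: 30.0
```

Request:
servo_tool(
  steps=[
    [255,[0,0,1],[0,0,0]],
    [255,[0,0,1],[0,0,0]],
    [255,[0,0,1],[0,0,0]],
    [255,[0,0,1],[0,0,0]],
    [255,[0,0,1],[0,0,0]],
    [255,[0,0,0.5],[0,0,0]],
    [255,[0,0,0.5],[0,0,0]],
    [255,[0,0,0],[0,0,0]],
    [255,[0,0,0],[0,0,0]],
    [255,[0,0,0],[0,0,0]],
  ],
)

```text
time_s: 11.55
ee_pos: [682.8, 63.6, 213.6]
ee_rot: [179.9, 0.0, 116.2]
force: [4.1, -1.6, -3.8]
gripper_width: 11.9
gripper_force: 30.0
```

Request:
servo_tool(
  steps=[
    [255,[0,0,1],[0,0,0]],
    [255,[0,0,0.5],[0,0,0]],
    [255,[0,0,0],[0,0,0]],
    [255,[0,0,0],[0,0,0]],
    [110,[0,0,0],[0,0,0]],
    [110,[0,0,0],[0,0,0]],
    [110,[0,0,0],[0,0,0]],
    [110,[0,0,0],[0,0,0]],
    [110,[0,0,0],[0,0,0]],
    [110,[0,0,0],[0,0,0]],
  ],
)

```text
time_s: 12.55
ee_pos: [682.4, 63.5, 211.9]
ee_rot: [-180.0, -0.0, 116.2]
force: [-0.5, -0.4, 0.4]
gripper_width: 51.7
gripper_force: 0.0
```

Request:
servo_tool(
  steps=[
    [110,[0,0,0],[0,0,0]],
    [110,[0,0,-10],[0,0,0]],
    [110,[0,0,-20],[0,0,0]],
    [110,[0,0,-25],[0,0,0]],
    [110,[0,0,-25],[0,0,0]],
    [110,[0,0,-20],[0,0,0]],
    [110,[0,0,-5],[0,0,0]],
    [110,[0,0,0],[0,0,0]],
    [110,[0,0,0],[0,0,0]],
    [110,[0,0,0],[0,0,0]],
  ],
)

```text
time_s: 13.55
ee_pos: [682.1, 63.4, 315.5]
ee_rot: [-179.9, -0.1, 116.2]
force: [1.1, -0.1, -0.7]
gripper_width: 51.8
gripper_force: 0.0
```

Run:
```python
from h import *
c=np.array([744.4,173.7]);a=np.radians(5); u=np.array([np.cos(a),np.sin(a)]);v=np.array([-u[1],u[0]])
print("handle",c-135*u)
s=state();p=cams.grab_frame("wrist");C=cloud(p,s);save(p,"w2.png")
h=C[(abs(C[:,:,2]-120)<10)&(p["z_map"]>0)]; d=(h[:,:2]-c); X=d@u;Y=d@v; m=(X<-115)&(X>-150); print("handle pts",m.sum(),np.median(h[m],0) if m.sum() else 0, Y[m].min() if m.sum() else 0,Y[m].max() if m.sum() else 0,np.median(X[m]))
m=(C[:,:,2]>205)&(p["z_map"]>0)&(p["z_map"]<330)&(np.linalg.norm(C[:,:,:2]-[682.6,63],axis=-1)<25)
q=C[m];print(len(q),np.percentile(q,[2,50,98],axis=0).round(1),cv2.minAreaRect(q[:,:2].astype(np.float32)))
x=c-135*u+8*v
go(x[0],x[1],280,95)
```

```text
handle [609.91371576 161.93397473]
handle pts 2091 [601.55954951 158.76397    124.24833625] -55.89389700575338 45.70421310093564 -144.24268649734162
1067 [[671.9  47.8 208.5]
 [682.1  64.6 217.3]
 [692.9  79.7 219. ]] ((681.2939453125, 66.30947875976562), (11.935169219970703, 42.72661590576172), 25.34356117248535)
at [682.1  63.4 315.6] [-1.7986e+02 -6.0000e-02  1.1624e+02] w 51.7 t 13.6
shift (before turn) [127.8 -18.2  35.8] len 134 turn [-0.0025 -0.0006  0.3707] shift after turn [112.5 -63.4  35.6]
```

Request:
servo_tool(
  steps=[
    [165,[0,0,0],[0,0,0.1236]],
    [165,[0,0,0],[0,0,0.1236]],
    [165,[0,0,0],[-0.002,0,0.1236]],
    [165,[30,-20,0],[0,0,0]],
    [165,[32,-22,5],[0,0,0]],
    [165,[30,-20,10],[0,0,0]],
    [165,[10.1,-9.9,20],[0,0,0]],
    [165,[0,0,20],[0,0,0]],
    [165,[0,0,20],[0,0,0]],
    [165,[0,0,20],[0,0,0]],
  ],
)

```text
time_s: 14.6
ee_pos: [601.6, 159.1, 220.5]
ee_rot: [179.9, 0.0, 95.0]
force: [0.5, -0.3, -0.5]
gripper_width: 32.2
gripper_force: 0.0
```

Request:
servo_tool(
  steps=[
    [165,[0,0,20],[0,0,0]],
    [165,[0,0,10],[0,0,0]],
    [165,[0,0,0],[0,0,0]],
    [165,[0,0,0],[0,0,0]],
    [165,[0,0,0],[0,0,0]],
    [165,[0,0,0],[0,0,0]],
    [165,[0,0,0],[0,0,0]],
    [165,[0,0,0],[0,0,0]],
    [165,[0,0,0],[0,0,0]],
    [165,[0,0,0],[0,0,0]],
  ],
)

```text
time_s: 15.6
ee_pos: [602.3, 158.9, 192.0]
ee_rot: [179.9, -0.0, 95.0]
force: [-0.0, -0.1, 0.2]
gripper_width: 32.0
gripper_force: 0.0
```

Run:
```python
from h import *
s=state();p=cams.grab_frame("wrist");C=cloud(p,s);save(p,"w3.png")
for d in outline_of(p,"drawer_handle"):
    m=d["pixels"]&(p["z_map"]>0)&(abs(C[:,:,2]-120)<7);q=C[m];print(d["confidence"],len(q),np.percentile(q,[2,50,98],axis=0).round(1).tolist() if len(q) else 0)
go(601.6,158.8,123,95)
```

```text
0.77 5706 [[588.5, 123.5, 115.0], [600.3, 193.9, 124.6], [647.5, 284.2, 126.8]]
at [602.3 158.9 191.9] [ 1.7989e+02 -1.0000e-02  9.5000e+01] w 31.9 t 15.7
shift (before turn) [-0.1 -0.8 68.9] len 69 turn [ 0.002  -0.0002 -0.0001] shift after turn [-0.1 -0.7 68.9]
```

View pics/w3.png

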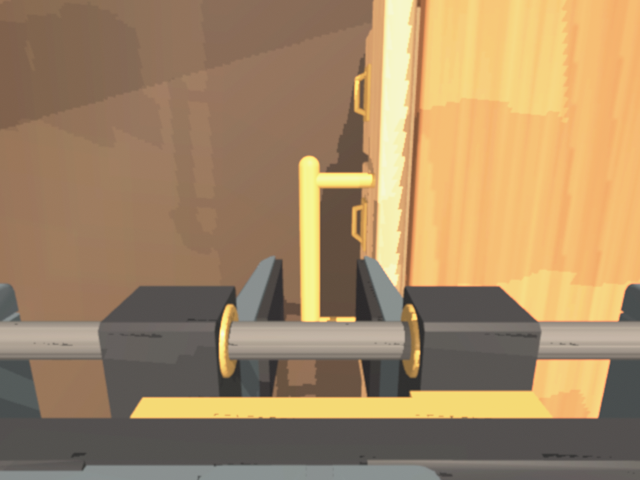

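Request:
servo_tool(
  steps=[
    [165,[0,0,15],[0.002,0,0]],
    [165,[0,0,20],[0,0,0]],
    [165,[0,0,15],[0,0,0]],
    [165,[0,0,10],[0,0,0]],
    [165,[0,0,8],[0,0,0]],
    [165,[0,0,0],[0,0,0]],
    [255,[0,0,0],[0,0,0]],
    [255,[0,0,0],[0,0,0]],
    [255,[0,0,0],[0,0,0]],
    [255,[0,0,0],[0,0,0]],
  ],
)

```text
time_s: 16.7
ee_pos: [597.1, 158.6, 124.4]
ee_rot: [-179.3, 0.0, 95.0]
force: [-12.8, -1.4, 8.2]
gripper_width: 10.3
gripper_force: 30.0
```

Request:
servo_tool(
  steps=[
    [255,[0,0,0],[0,0,0]],
    [255,[0,0,0],[0,0,0]],
    [255,[0,0,0],[0,0,0]],
    [255,[0,-1,0],[0,0,0]],
    [255,[0,-1,0],[0,0,0]],
    [255,[0,-2,0],[0,0,0]],
    [255,[0,-2,0],[0,0,0]],
    [255,[0,-2,0],[0,0,0]],
    [255,[0,-2,0],[0,0,0]],
    [255,[0,0,0],[0,0,0]],
  ],
)

```text
time_s: 17.7
ee_pos: [592.8, 158.2, 124.5]
ee_rot: [179.9, -0.0, 95.0]
force: [0.6, 1.3, 1.3]
gripper_width: 10.2
gripper_force: 30.0
```

Request:
servo_tool(
  steps=[
    [255,[0,-6,0],[0,0,0]],
    [255,[0,-12,0],[0,0,0]],
    [255,[0,-13,0],[0,0,0]],
    [255,[0,-13,0],[0,0,0]],
    [255,[0,-13,0],[0,0,0]],
    [255,[0,-13,0],[0,0,0]],
    [255,[0,-13,0],[0,0,0]],
    [255,[0,-12,0],[0,0,0]],
    [255,[0,-8,0],[0,0,0]],
    [255,[0,-4,0],[0,0,0]],
  ],
)

```text
time_s: 18.7
ee_pos: [484.4, 148.5, 124.4]
ee_rot: [-180.0, -0.0, 95.0]
force: [1.9, -1.0, 6.3]
gripper_width: 10.1
gripper_force: 30.0
```

Request:
servo_tool(
  steps=[
    [255,[0,-2,0],[0,0,0]],
    [255,[0,-2,0],[0,0,0]],
    [255,[0,-2,0],[0,0,0]],
    [255,[0,-2,0],[0,0,0]],
    [255,[0,-1,0],[0,0,0]],
    [255,[0,-1,0],[0,0,0]],
    [255,[0,-1,0],[0,0,0]],
    [255,[0,0,0],[0,0,0]],
    [255,[0,0,0],[0,0,0]],
    [255,[0,0,0],[0,0,0]],
  ],
)

```text
time_s: 19.7
ee_pos: [474.0, 147.6, 124.4]
ee_rot: [-180.0, -0.0, 95.0]
force: [1.0, -0.4, 7.1]
gripper_width: 10.1
gripper_force: 30.0
```

Request:
servo_tool(
  steps=[
    [255,[0,-1,0],[0,0,0]],
    [255,[0,-1,0],[0,0,0]],
    [255,[0,-1,0],[0,0,0]],
    [255,[0,-1,0],[0,0,0]],
    [255,[0,-1,0],[0,0,0]],
    [255,[0,0,0],[0,0,0]],
    [255,[0,0,0],[0,0,0]],
    [255,[0,0,0],[0,0,0]],
    [255,[0,0,0],[0,0,0]],
    [255,[0,0,0],[0,0,0]],
  ],
)

```text
time_s: 20.7
ee_pos: [472.3, 147.5, 124.4]
ee_rot: [179.6, -0.0, 95.0]
force: [7.5, -0.6, 0.6]
gripper_width: 10.0
gripper_force: 30.0
```

Request:
servo_tool(
  steps=[
    [255,[0,2,0],[0,0,0]],
    [165,[0,1,0],[0,0,0]],
    [165,[0,0,0],[0,0,0]],
    [165,[0,0,0],[0,0,0]],
    [165,[0,0,-5],[0,0,0]],
    [165,[0,0,-15],[0,0,0]],
    [165,[0,0,-30],[0,0,0]],
    [165,[0,0,-40],[0,0,0]],
    [100,[0,0,-40],[0,0,0]],
    [50,[0,0,-40],[0,0,0]],
  ],
)

```text
time_s: 21.7
ee_pos: [472.1, 147.5, 295.6]
ee_rot: [-180.0, -0.0, 95.0]
force: [0.9, -0.6, -0.7]
gripper_width: 45.3
gripper_force: 0.0
```

Run:
```python
from h import *
c=np.array([744.4,173.7]);a=np.radians(5); u=np.array([np.cos(a),np.sin(a)]);v=np.array([-u[1],u[0]])
for n in ["top","wrist"]:
    s=state();p=cams.grab_frame(n);C=cloud(p,s)
    d=C[:,:,:2]-c; X=d@u;Y=d@v;ok=p["z_map"]>0
    r=(X<-95)&(X>-300)&(abs(Y)<140)&ok
    fl=r&(abs(C[:,:,2]-96)<5); wl=r&(abs(C[:,:,2]-127)<4)
    for nm,m in(("floor",fl),("wall",wl),("handle",r&(X<-250)&(abs(C[:,:,2]-121)<6))):
        if m.sum()>20: print(n,nm,m.sum(),"X",np.percentile(X[m],[1,50,99]).round(1),"Y",np.percentile(Y[m],[1,50,99]).round(1),"z",np.median(C[:,:,2][m]))
    if n=="top": report(p,C,["tin1","punch1"])
    else: save(p,"w4.png")
go(480,-232,200,140)
```

```text
top floor 2727 X [-215.9 -141.6  -96. ] Y [-116.2  -26.1  118.4] z 95.66058514423798
top wall 404 X [-278.9 -199.2  -99.3] Y [-130.7  -45.2  124.8] z 126.2352666496588
top handle 98 X [-280.  -273.8 -250.3] Y [-55.1 -34.3   2.2] z 123.60253556567397
tin1 0.54 [373. 254.] 85 med [ 478.2 -233.2   22.5] rect [ 478.8 -231.1] [26.9 25.3] 64.6 z98 27.7
punch1 0.59 [399. 212.] 93 med [ 603.4 -301.2   10.6] rect [ 603.8 -302.9] [11.7 66.2] 17.9 z98 17.5
punch1 0.41 [357. 215.] 63 med [ 589.5 -178.4   11.8] rect [ 592.5 -181.1] [10.3 54. ] 36.5 z98 16.1
punch1 0.4 [247. 209.] 3921 med [594.8 128.   96.7] rect [556.4 150.7] [179.7 263.1] 4.7 z98 136.7
wrist floor 29192 X [-238.6 -152.4  -96.2] Y [-78.3  40.4 118. ] z 96.26253359162776
wrist wall 5898 X [-278.2 -221.   -98.1] Y [-84.6  42.4 133.6] z 125.84228421459298
wrist handle 2203 X [-279.1 -272.6 -250.9] Y [-52.6   4.9  52.3] z 124.52360085381991
at [472.6 147.6 294.6] [ 1.7992e+02 -3.0000e-02  9.5000e+01] w 61.0 t 21.9
shift (before turn) [-378.8  -25.9   94.3] len 391 turn [ 0.0015  0.     -0.7854] shift after turn [-249.6 -286.    94.6]
```

View pics/w4.png

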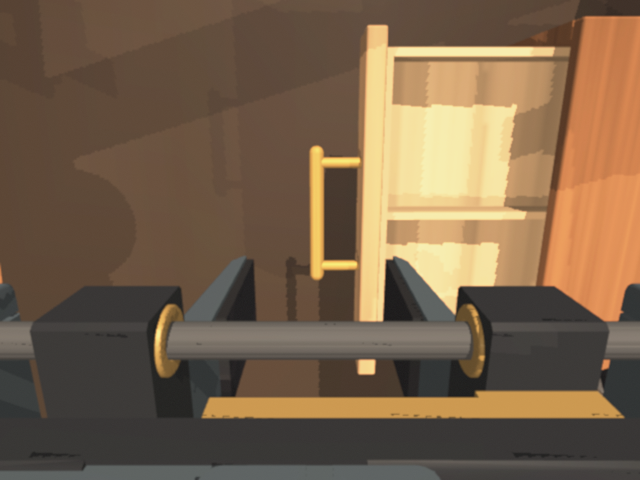

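Request:
servo_tool(
  steps=[
    [50,[-37.2,7.4,-0.4],[0,0,0]],
    [50,[-37.2,7.4,-0.4],[0,0,0]],
    [50,[-37.2,7.4,-0.4],[0,0,0]],
    [50,[-37.2,7.4,-0.4],[0,0,0]],
    [50,[-37.2,7.4,-0.4],[0,0,0]],
    [50,[-37.2,7.4,-0.4],[0,0,0]],
    [50,[-37.2,7.4,-0.4],[0,0,0]],
    [50,[-37.2,7.4,-0.4],[0,0,0]],
    [50,[-37.2,7.4,-0.4],[0,0,0]],
    [50,[-37.2,7.4,-0.4],[0,0,0]],
  ],
)

```text
time_s: 22.9
ee_pos: [578.2, -217.7, 295.4]
ee_rot: [-179.8, -0.1, 95.0]
force: [-0.3, 0.4, 0.1]
gripper_width: 73.3
gripper_force: 0.0
```

Request:
servo_tool(
  steps=[
    [50,[-37.2,7.4,-0.4],[0,0,0]],
    [50,[-37.2,7.4,-0.4],[0,0,0]],
    [120,[0,0,0],[0.0015,0,-0.1164]],
    [120,[0,0,0],[0,0,-0.1164]],
    [120,[0,0,0],[0,0,-0.1164]],
    [120,[0,0,0],[0,0,0]],
    [120,[0,0,0],[0,0,0]],
    [120,[0,0,0],[0,0,0]],
    [120,[0,0,0],[0,0,0]],
    [120,[0,0,0],[0,0,0]],
  ],
)

```text
time_s: 23.9
ee_pos: [600.1, -289.3, 298.6]
ee_rot: [-179.9, -0.0, 115.0]
force: [-1.1, 0.0, -0.8]
gripper_width: 48.2
gripper_force: 0.0
```

```bash
cat >> h.py <<'E'
def small(s,p,C,zlo,zhi,name=None,lo=150,hi=6000,xlim=(400,680),ylim=(-400,-140)):
    m=(C[:,:,2]>zlo)&(C[:,:,2]<zhi)&(p["z_map"]>150)&(C[:,:,0]>xlim[0])&(C[:,:,0]<xlim[1])&(C[:,:,1]>ylim[0])&(C[:,:,1]<ylim[1])
    n,l,st,ce=cv2.connectedComponentsWithStats(m.astype(np.uint8))
    for i in range(1,n):
        if lo<st[i,4]<hi:
            q=C[l==i]; q=q[q[:,2]>np.percentile(q[:,2],60)-2.5]
            r=cv2.minAreaRect(q[:,:2].astype(np.float32)); a=r[2] if r[1][0]>r[1][1] else r[2]+90
            print("blob",ce[i].round(),st[i,4],"c",np.round(r[0],1),"size",np.round(r[1],1),"long axis",round(a,1),"ztop",round(np.percentile(q[:,2],90),1))
E
python3 - <<'E'
from h import *
s=state();p=cams.grab_frame("wrist");C=cloud(p,s);save(p,"w5.png")
small(s,p,C,6,40)
go(603,-302,200,109)
E
```

```text
blob [359.  99.] 835 c [ 596.4 -186.5] size [12.2 68.4] long axis 124.3 ztop 13.1
blob [234.  93.] 929 c [ 480.1 -233.3] size [31.5 31.5] long axis 94.8 ztop 23.4
blob [410. 166.] 567 c [ 669.8 -223.7] size [20.3 43. ] long axis 90.4 ztop 21.3
blob [320. 206.] 664 c [ 606.2 -304.3] size [12.  67.7] long axis 108.6 ztop 13.3
at [ 600.1 -289.3  298.7] [-1.7993e+02 -3.0000e-02  1.1498e+02] w 48.3 t 23.9
shift (before turn) [-12.8  -2.6  98.7] len 100 turn [-0.0013 -0.0005  0.1044] shift after turn [-12.9  -1.4  98.7]
```

View pics/w5.png

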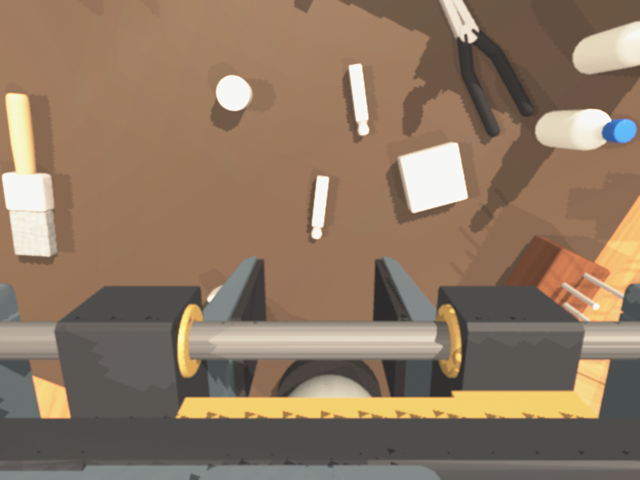

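Request:
servo_tool(
  steps=[
    [140,[0,0,0],[-0.0013,0,0.1113]],
    [140,[-16.2,1,20],[0,0,0]],
    [140,[0,0,40],[0,0,0]],
    [140,[0,0,45],[0,0,0]],
    [140,[0,0,45],[0,0,0]],
    [140,[0,0,40],[0,0,0]],
    [140,[0,0,30],[0,0,0]],
    [140,[0,0,20],[0,0,0]],
    [140,[0,0,10],[0,0,0]],
    [140,[0,0,0],[0,0,0]],
  ],
)

```text
time_s: 24.95
ee_pos: [605.6, -304.0, 47.4]
ee_rot: [-179.9, -0.1, 108.6]
force: [-0.2, -0.1, 0.1]
gripper_width: 41.2
gripper_force: 0.0
```

Request:
servo_tool(
  steps=[
    [140,[0,0,0],[0,0,0]],
    [140,[0,0,0],[0,0,0]],
    [140,[0,0,0],[0,0,0]],
    [140,[0,0,0],[0,0,0]],
    [140,[0,0,10],[0,0,0]],
    [140,[0,0,10],[0,0,0]],
    [140,[0,0,3],[0,0,0]],
    [140,[0,0,0],[0,0,0]],
    [140,[0,0,0],[0,0,0]],
    [140,[0,0,0],[0,0,0]],
  ],
)

```text
time_s: 25.95
ee_pos: [606.5, -304.4, 25.9]
ee_rot: [180.0, -0.0, 108.6]
force: [-0.7, -0.2, 0.8]
gripper_width: 41.1
gripper_force: 0.0
```

Request:
servo_tool(
  steps=[
    [140,[0,0,1.7],[0,0,0]],
    [255,[0,0,0],[0,0,0]],
    [255,[0,0,0],[0,0,0]],
    [255,[0,0,0],[0,0,0]],
    [255,[0,0,0],[0,0,0]],
    [255,[0,0,0],[0,0,0]],
    [255,[0,0,0],[0,0,0]],
    [255,[0,0,0],[0,0,0]],
    [255,[0,0,-5],[0,0,0]],
    [255,[0,0,-10],[0,0,0]],
  ],
)

```text
time_s: 26.95
ee_pos: [605.6, -304.0, 38.5]
ee_rot: [-179.9, -0.1, 108.6]
force: [0.5, -0.5, -1.2]
gripper_width: 11.6
gripper_force: 30.0
```

Request:
servo_tool(
  steps=[
    [255,[0,0,-30],[0,0,0]],
    [255,[0,0,-40],[0,0,0]],
    [255,[0,0,-40],[0,0,0]],
    [255,[0,0,-40],[0,0,0]],
    [255,[0,0,-40],[0,0,0]],
    [255,[0,0,-20],[0,0,0]],
    [255,[0,0,0],[0,0,0]],
    [255,[0,0,0],[0,0,0]],
    [255,[0,0,0],[0,0,0]],
    [255,[0,0,0],[0,0,0]],
  ],
)

```text
time_s: 27.95
ee_pos: [605.6, -304.0, 246.8]
ee_rot: [-179.8, -0.2, 108.6]
force: [0.3, -0.5, -0.6]
gripper_width: 11.6
gripper_force: 30.0
```

Run:
```python
from h import *
print(state()["force"])
go(592.8,128.3,260,-175)
```

```text
[ 0.27939905 -0.4930405  -0.62424036]
at [ 605.6 -304.   246.8] [-179.84   -0.19  108.63] w 11.6 t 27.9
shift (before turn) [413.8 126.  -12.2] len 433 turn [-1.0000e-04 -4.7000e-03 -1.3329e+00] shift after turn [-25.  431.8 -13.2]
```

Request:
servo_tool(
  steps=[
    [255,[20,6,-5],[0,0,0]],
    [255,[38,11.6,-5],[0,0,0]],
    [255,[45,13.7,-2.2],[0,0,0]],
    [255,[45,13.7,0],[0,0,0]],
    [255,[45,13.7,0],[0,0,0]],
    [255,[45,13.7,0],[0,0,0]],
    [255,[45,13.7,0],[0,0,0]],
    [255,[45,13.7,0],[0,0,0]],
    [255,[45,13.7,0],[0,0,0]],
    [255,[40.8,12.5,0],[0,0,0]],
  ],
)

```text
time_s: 28.95
ee_pos: [592.2, 131.0, 261.0]
ee_rot: [-179.9, -0.1, 108.7]
force: [0.9, 0.3, -0.8]
gripper_width: 11.5
gripper_force: 30.0
```

Request:
servo_tool(
  steps=[
    [255,[0,0,0],[0,0,-0.1333]],
    [255,[0,0,0],[0,0,-0.1333]],
    [255,[0,0,0],[0,0,-0.1333]],
    [255,[0,0,0],[0,0,-0.1333]],
    [255,[0,0,0],[0,0,-0.1333]],
    [255,[0,0,0],[0,0,-0.1333]],
    [255,[0,0,0],[0,0,-0.1333]],
    [255,[0,0,0],[0,0,-0.1333]],
    [255,[0,0,0],[0,0,-0.1333]],
    [255,[0,0,0],[0,0,-0.1333]],
  ],
)

```text
time_s: 29.95
ee_pos: [592.6, 128.8, 260.9]
ee_rot: [180.0, -0.1, -174.6]
force: [0.2, -1.2, -0.8]
gripper_width: 12.1
gripper_force: 30.0
```

Run:
```python
from h import *
go(592.8,128.3,122,-175)
```

```text
at [592.6 128.8 260.9] [ 1.7995e+02 -1.0000e-01 -1.7465e+02] w 12.1 t 29.9
shift (before turn) [ -0.4  -0.7 138.9] len 139 turn [ 0.0009 -0.0017  0.0061] shift after turn [ -0.2  -0.5 138.9]
```

Request:
servo_tool(
  steps=[
    [255,[-0.2,-0.5,15],[0.001,-0.002,0.006]],
    [255,[0,0,30],[0,0,0]],
    [255,[0,0,30],[0,0,0]],
    [255,[0,0,25],[0,0,0]],
    [255,[0,0,20],[0,0,0]],
    [255,[0,0,10],[0,0,0]],
    [255,[0,0,5],[0,0,0]],
    [255,[0,0,3],[0,0,0]],
    [255,[0,0,1],[0,0,0]],
    [255,[0,0,0],[0,0,0]],
  ],
)

```text
time_s: 30.95
ee_pos: [594.4, 127.6, 123.1]
ee_rot: [-180.0, 0.2, -175.3]
force: [0.9, -0.5, -0.4]
gripper_width: 11.7
gripper_force: 30.0
```

Request:
servo_tool(
  steps=[
    [255,[0,0,0.5],[0,0,0]],
    [255,[0,0,0],[0,0,0]],
    [255,[0,0,0],[0,0,0]],
    [200,[0,0,0],[0,0,0]],
    [200,[0,0,0],[0,0,0]],
    [200,[0,0,0],[0,0,0]],
    [200,[0,0,0],[0,0,0]],
    [200,[0,0,0],[0,0,0]],
    [200,[0,0,-5],[0,0,0]],
    [200,[0,0,-10],[0,0,0]],
  ],
)

```text
time_s: 31.95
ee_pos: [593.4, 127.4, 136.7]
ee_rot: [-180.0, 0.0, -175.3]
force: [-0.3, 0.0, -1.0]
gripper_width: 19.5
gripper_force: 0.0
```

Request:
servo_tool(
  steps=[
    [200,[0,0,-20],[0,0,0]],
    [200,[0,0,-30],[0,0,0]],
    [200,[0,0,-30],[0,0,0]],
    [140,[0,0,-30],[0,0,0]],
    [140,[0,0,-25],[0,0,0]],
    [140,[0,0,-20],[0,0,0]],
    [140,[0,0,0],[0,0,0]],
    [140,[0,0,0],[0,0,0]],
    [140,[0,0,0],[0,0,0]],
    [140,[0,0,0],[0,0,0]],
  ],
)

```text
time_s: 32.95
ee_pos: [593.1, 127.4, 290.4]
ee_rot: [-180.0, -0.1, -175.3]
force: [-0.1, 0.8, -0.0]
gripper_width: 40.8
gripper_force: 0.0
```

```bash
cat >> h.py <<'E'
c0=np.array([744.4,173.7]);_a=np.radians(5); cu=np.array([np.cos(_a),np.sin(_a)]);cv_=np.array([-cu[1],cu[0]])
def tochest(C):
    d=C[...,:2]-c0; return d@cu,d@cv_
E
python3 - <<'E'
from h import *
s=state();p=cams.grab_frame("wrist");C=cloud(p,s);save(p,"w6.png")
X,Y=tochest(C); m=(X<-100)&(X>-212)&(abs(Y)<113)&(abs(Y)>6)&(C[:,:,2]>102)&(C[:,:,2]<125)&(p["z_map"]>0)
print(m.sum(),np.percentile(X[m],[2,50,98]),np.percentile(Y[m],[2,50,98]),np.median(C[:,:,2][m]))
p=cams.grab_frame("top");C=cloud(p);small(s,p,C,7,40,lo=25)
go(596.4,-186.5,260,124.3)
E
```

```text
1231 [-190.21244652 -161.48393058 -122.07124224] [-106.05970167  -32.58598944  -26.67180049] 108.13761903142725
blob [371. 186.] 77 c [ 670.3 -223.3] size [18.  40.4] long axis 91.6 ztop 23.4
blob [358. 214.] 84 c [ 594.2 -185.3] size [11.2 67. ] long axis 124.6 ztop 15.6
blob [375. 254.] 104 c [ 478.  -233.1] size [28.4 28.7] long axis 91.7 ztop 25.6
at [593.3 127.4 290.7] [-1.7996e+02 -2.0000e-02 -1.7534e+02] w 41.2 t 33.0
shift (before turn) [  22.4 -313.1   31. ] len 315 turn [-8.0000e-04  1.0000e-04  1.0534e+00] shift after turn [-261.1 -174.4   30.7]
```

View pics/w6.png

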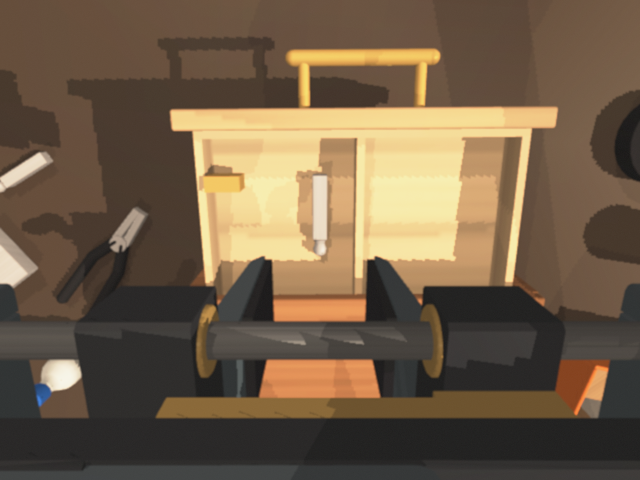

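Request:
servo_tool(
  steps=[
    [140,[2.8,-39.1,3.8],[0,0,0]],
    [140,[2.8,-39.1,3.8],[0,0,0]],
    [140,[2.8,-39.1,3.8],[0,0,0]],
    [140,[2.8,-39.1,3.8],[0,0,0]],
    [140,[2.8,-39.1,3.8],[0,0,0]],
    [140,[2.8,-39.1,3.8],[0,0,0]],
    [140,[2.8,-39.1,3.8],[0,0,0]],
    [140,[2.8,-39.1,3.8],[0,0,0]],
    [140,[0,0,0],[0,0,0.1317]],
    [140,[0,0,0],[0,0,0.1317]],
  ],
)

```text
time_s: 34.05
ee_pos: [596.4, -187.6, 260.5]
ee_rot: [180.0, 0.0, 169.1]
force: [-0.6, 0.5, 0.2]
gripper_width: 40.9
gripper_force: 0.0
```

Request:
servo_tool(
  steps=[
    [140,[0,0,0],[0,0,0.1317]],
    [140,[0,0,0],[0,0,0.1317]],
    [140,[0,0,0],[0,0,0.1317]],
    [140,[0,0,0],[0,0,0.1317]],
    [140,[0,0,0],[0,0,0.1317]],
    [140,[0,0,0],[0,0,0.1317]],
    [140,[0,0,20],[0,0,0]],
    [140,[0,0,40],[0,0,0]],
    [140,[0,0,0],[0,0,0]],
    [140,[0,0,0],[0,0,0]],
  ],
)

```text
time_s: 35.05
ee_pos: [596.7, -186.0, 201.2]
ee_rot: [180.0, -0.0, 124.3]
force: [1.0, -0.5, 0.3]
gripper_width: 41.1
gripper_force: 0.0
```

Run:
```python
from h import *
s=state();p=cams.grab_frame("wrist");C=cloud(p,s)
small(s,p,C,6,40)
go(596.4,-186.5,24.5,124.3)
```

```text
blob [168. 182.] 1450 c [ 479.8 -233.1] size [31.9 31.7] long axis 45.2 ztop 23.3
blob [319. 209.] 1103 c [ 596.2 -186.1] size [11.9 67.9] long axis 124.0 ztop 13.1
blob [361. 298.] 340 c [ 670.7 -230.3] size [ 7.1 32.4] long axis 125.7 ztop 21.3
at [ 597.6 -186.3  202.6] [1.7988e+02 1.4000e-01 1.2429e+02] w 41.1 t 35.1
shift (before turn) [  1.   -1.4 178.1] len 178 turn [ 0.0021  0.0024 -0.0001] shift after turn [  0.5  -1.  178.1]
```

Request:
servo_tool(
  steps=[
    [140,[0,-0.5,30],[0,0,0]],
    [140,[0,0,40],[0,0,0]],
    [140,[0,0,40],[0,0,0]],
    [140,[0,0,30],[0,0,0]],
    [140,[0,0,20],[0,0,0]],
    [140,[0,0,10],[0,0,0]],
    [140,[0,0,5],[0,0,0]],
    [140,[0,0,0],[0,0,0]],
    [140,[0,0,0],[0,0,0]],
    [140,[0,0,0],[0,0,0]],
  ],
)

```text
time_s: 36.1
ee_pos: [597.6, -186.7, 27.9]
ee_rot: [179.8, 0.2, 124.3]
force: [0.4, -0.7, 0.0]
gripper_width: 40.9
gripper_force: 0.0
```

Request:
servo_tool(
  steps=[
    [140,[0,-1,3.4],[0.002,0.003,0]],
    [255,[0,0,0],[0,0,0]],
    [255,[0,0,0],[0,0,0]],
    [255,[0,0,0],[0,0,0]],
    [255,[0,0,0],[0,0,0]],
    [255,[0,0,0],[0,0,0]],
    [255,[0,0,0],[0,0,0]],
    [255,[0,0,0],[0,0,0]],
    [255,[0,0,-5],[0,0,0]],
    [255,[0,0,-10],[0,0,0]],
  ],
)

```text
time_s: 37.1
ee_pos: [595.3, -186.8, 37.8]
ee_rot: [-179.9, -0.2, 124.3]
force: [0.5, -0.0, -1.8]
gripper_width: 11.6
gripper_force: 30.0
```

Request:
servo_tool(
  steps=[
    [255,[0,0,-30],[0,0,0]],
    [255,[0,0,-40],[0,0,0]],
    [255,[0,0,-40],[0,0,0]],
    [255,[0,0,-40],[0,0,0]],
    [255,[0,0,-40],[0,0,0]],
    [255,[0,0,-30],[0,0,0]],
    [255,[0,0,0],[0,0,0]],
    [255,[0,0,0],[0,0,0]],
    [255,[0,0,0],[0,0,0]],
    [255,[0,0,0],[0,0,0]],
  ],
)

```text
time_s: 38.1
ee_pos: [595.5, -187.0, 256.3]
ee_rot: [-179.8, -0.3, 124.3]
force: [0.3, 0.5, -0.9]
gripper_width: 11.7
gripper_force: 30.0
```

Run:
```python
from h import *
go(596.1,90.5,260,-175)
```

```text
at [ 595.5 -187.   256.3] [-179.83   -0.26  124.29] w 11.7 t 38.1
shift (before turn) [229.  156.8  -3.2] len 278 turn [-2.0000e-04 -5.7000e-03 -1.0596e+00] shift after turn [-24.7 276.4  -3.7]
```

Request:
servo_tool(
  steps=[
    [255,[20,14,-1],[0,0,0]],
    [255,[34,23.2,-1],[0,0,0]],
    [255,[35,24,-1],[0,0,0]],
    [255,[35,24,0],[0,0,0]],
    [255,[35,24,0],[0,0,0]],
    [255,[35,24,0],[0,0,0]],
    [255,[35,23.6,0],[0,0,0]],
    [255,[0,0,0],[0,0,-0.1325]],
    [255,[0,0,0],[0,0,-0.1325]],
    [255,[0,0,0],[0,0,-0.1325]],
  ],
)

```text
time_s: 39.1
ee_pos: [596.3, 90.9, 259.9]
ee_rot: [-179.9, -0.2, 147.4]
force: [1.0, -0.1, -1.5]
gripper_width: 11.8
gripper_force: 30.0
```

Request:
servo_tool(
  steps=[
    [255,[0,0,0],[0,0,-0.1325]],
    [255,[0,0,0],[0,0,-0.1325]],
    [255,[0,0,0],[0,0,-0.1325]],
    [255,[0,0,0],[0,0,-0.1325]],
    [255,[0,0,0],[0,-0.005,-0.1325]],
    [255,[0,0,20],[0,0,0]],
    [255,[0,0,30],[0,0,0]],
    [255,[0,0,20],[0,0,0]],
    [255,[0,0,0],[0,0,0]],
    [255,[0,0,0],[0,0,0]],
  ],
)

```text
time_s: 40.1
ee_pos: [597.0, 90.3, 191.0]
ee_rot: [180.0, 0.1, -175.0]
force: [0.9, 0.2, -1.2]
gripper_width: 11.7
gripper_force: 30.0
```

Run:
```python
from h import *
go(596.1,90.5,121.5,-175)
```

```text
at [597.   90.3 191. ] [ 1.7996e+02  1.2000e-01 -1.7497e+02] w 11.7 t 40.1
shift (before turn) [ 1.1  0.2 69.5] len 69 turn [0.0007 0.0022 0.0004] shift after turn [ 0.9  0.3 69.5]
```

Request:
servo_tool(
  steps=[
    [255,[0.8,0.2,20],[0,0.002,0]],
    [255,[0,0,20],[0,0,0]],
    [255,[0,0,15],[0,0,0]],
    [255,[0,0,8],[0,0,0]],
    [255,[0,0,4],[0,0,0]],
    [255,[0,0,2],[0,0,0]],
    [255,[0,0,0.5],[0,0,0]],
    [255,[0,0,0],[0,0,0]],
    [255,[0,0,0],[0,0,0]],
    [255,[0,0,0],[0,0,0]],
  ],
)

```text
time_s: 41.1
ee_pos: [596.6, 90.6, 122.3]
ee_rot: [180.0, 0.1, -175.0]
force: [0.4, -1.1, -0.7]
gripper_width: 11.8
gripper_force: 30.0
```

Request:
servo_tool(
  steps=[
    [200,[0,0,0],[0,0,0]],
    [200,[0,0,0],[0,0,0]],
    [200,[0,0,0],[0,0,0]],
    [200,[0,0,0],[0,0,0]],
    [200,[0,0,0],[0,0,0]],
    [200,[0,0,-5],[0,0,0]],
    [200,[0,0,-15],[0,0,0]],
    [200,[0,0,-30],[0,0,0]],
    [140,[0,0,-40],[0,0,0]],
    [100,[0,0,-40],[0,0,0]],
  ],
)

```text
time_s: 42.1
ee_pos: [595.9, 90.4, 253.4]
ee_rot: [180.0, 0.1, -175.0]
force: [-0.5, 0.1, 0.3]
gripper_width: 32.7
gripper_force: 0.0
```

Run:
```python
from h import *
s=state();p=cams.grab_frame("wrist");C=cloud(p,s);save(p,"w7.png")
X,Y=tochest(C); m=(X<-100)&(X>-214)&(abs(Y)<113)&(abs(Y)>6)&(C[:,:,2]>102)&(C[:,:,2]<140)&(p["z_map"]>0)
n,l,st,ce=cv2.connectedComponentsWithStats(m.astype(np.uint8))
for i in range(1,n):
    if st[i,4]>100: k=l==i;print(ce[i].round(),st[i,4],"X",np.percentile(X[k],[2,98]).round(),"Y",np.percentile(Y[k],[2,98]).round(),"z",np.median(C[:,:,2][k]).round(1))
p=cams.grab_frame("top");C=cloud(p);small(s,p,C,7,40,lo=25)
go(480,-233.2,260,140)
```

```text
[270. 190.] 748 X [-190. -178.] Y [-113.  -92.] z 129.9
[320. 222.] 1355 X [-188. -123.] Y [-74. -63.] z 108.0
[369. 218.] 1269 X [-187. -132.] Y [-38. -26.] z 108.1
blob [372. 186.] 77 c [ 669.1 -224.3] size [20.5 42.9] long axis 92.0 ztop 23.3
blob [375. 254.] 105 c [ 478.  -232.9] size [28.5 29.5] long axis 90.9 ztop 25.9
at [599.1  90.8 258.9] [ 179.92    0.83 -174.98] w 40.7 t 42.2
shift (before turn) [ 147.  -312.3   -3.7] len 345 turn [0.007  0.0132 0.7858] shift after turn [-117.  -324.8   -1.1]
```

Request:
servo_tool(
  steps=[
    [60,[16.3,-34.7,0],[0,0,0]],
    [60,[16.3,-34.7,0],[0,0,0]],
    [60,[16.3,-34.7,0],[0,0,0]],
    [60,[16.3,-34.7,0],[0,0,0]],
    [60,[16.3,-34.7,0],[0,0,0]],
    [60,[16.3,-34.7,0],[0,0,0]],
    [60,[16.3,-34.7,0],[0,0,0]],
    [60,[16.3,-34.7,0],[0,0,0]],
    [60,[16.3,-34.7,0],[0,0,0]],
    [60,[0,0,20],[0,0,0]],
  ],
)

```text
time_s: 43.2
ee_pos: [477.2, -237.9, 233.2]
ee_rot: [-179.8, 0.3, -175.2]
force: [1.3, 1.0, -0.9]
gripper_width: 69.6
gripper_force: 0.0
```

Request:
servo_tool(
  steps=[
    [60,[0,0,30],[0,0,0]],
    [60,[0,0,30],[0,0,0]],
    [60,[0,0,0],[0,0,0]],
    [60,[0,0,0],[0,0,0]],
    [60,[0,0,0],[0,0,0]],
    [60,[0,0,0],[0,0,0]],
    [60,[0,0,0],[0,0,0]],
    [60,[0,0,0],[0,0,0]],
    [60,[0,0,0],[0,0,0]],
    [60,[0,0,0],[0,0,0]],
  ],
)

```text
time_s: 44.2
ee_pos: [477.6, -233.4, 171.6]
ee_rot: [180.0, 0.1, -175.0]
force: [-0.5, -0.4, 0.1]
gripper_width: 69.9
gripper_force: 0.0
```

Run:
```python
from h import *
s=state();p=cams.grab_frame("wrist");C=cloud(p,s)
small(s,p,C,12,40,hi=20000)
go(480,-233.2,26,-175)
```

```text
blob [319. 226.] 1456 c [ 479.5 -232.9] size [31.9 30.8] long axis 5.5 ztop 23.0
at [ 477.6 -233.4  171.5] [ 1.7996e+02  9.0000e-02 -1.7498e+02] w 70.1 t 44.2
shift (before turn) [-2.200e+00 -1.000e-01  1.455e+02] len 146 turn [0.0008 0.0016 0.0004] shift after turn [ -2.4   0.  145.5]
```

Request:
servo_tool(
  steps=[
    [60,[-2,0.3,30],[0,0,0]],
    [60,[0,0,35],[0,0,0]],
    [60,[0,0,30],[0,0,0]],
    [60,[0,0,25],[0,0,0]],
    [60,[0,0,15],[0,0,0]],
    [60,[0,0,7],[0,0,0]],
    [60,[0,0,3],[0,0,0]],
    [60,[0,0,0],[0,0,0]],
    [60,[0,0,0],[0,0,0]],
    [255,[0,0,0],[0,0,0]],
  ],
  squeeze=25,
)

```text
time_s: 45.25
ee_pos: [480.3, -233.1, 27.3]
ee_rot: [-180.0, 0.2, -175.0]
force: [-0.3, -0.3, -0.4]
gripper_width: 64.4
gripper_force: 0.0
```

Request:
servo_tool(
  steps=[
    [255,[0,0,0],[0,0,0]],
    [255,[0,0,0],[0,0,0]],
    [255,[0,0,0],[0,0,0]],
    [255,[0,0,0],[0,0,0]],
    [255,[0,0,0],[0,0,0]],
    [255,[0,0,0],[0,0,0]],
    [255,[0,0,0],[0,0,0]],
    [255,[0,0,0],[0,0,0]],
    [255,[0,0,-5],[0,0,0]],
    [255,[0,0,-10],[0,0,0]],
  ],
)

```text
time_s: 46.25
ee_pos: [479.2, -232.6, 41.3]
ee_rot: [179.9, -0.0, -175.0]
force: [0.0, 0.1, -0.4]
gripper_width: 31.5
gripper_force: 25.0
```

Request:
servo_tool(
  steps=[
    [255,[0,0,-20],[0,0,0]],
    [255,[0,0,-35],[0,0,0]],
    [255,[0,0,-40],[0,0,0]],
    [255,[0,0,-40],[0,0,0]],
    [255,[0,0,-35],[0,0,0]],
    [255,[0,0,-35],[0,0,0]],
    [255,[0,0,0],[0,0,0]],
    [255,[0,0,0],[0,0,0]],
    [255,[0,0,0],[0,0,0]],
    [255,[0,0,0],[0,0,0]],
  ],
)

```text
time_s: 47.25
ee_pos: [478.7, -232.6, 245.0]
ee_rot: [179.9, -0.1, -175.0]
force: [-0.5, 0.7, -0.2]
gripper_width: 31.2
gripper_force: 25.0
```

Run:
```python
from h import *
go(580.7,220.6,245,-175)
```

```text
at [ 478.7 -232.6  245. ] [ 1.7986e+02 -6.0000e-02 -1.7498e+02] w 31.2 t 47.2
shift (before turn) [-141.3  442.6    1. ] len 465 turn [ 0.0025 -0.0011  0.0004] shift after turn [-141.2  442.6    0. ]
```

Request:
servo_tool(
  steps=[
    [255,[-8,25,0],[0,0,0]],
    [255,[-12,37,0],[0,0,0]],
    [255,[-13,41,0],[0,0,0]],
    [255,[-13,41,0],[0,0,0]],
    [255,[-13,41,0],[0,0,0]],
    [255,[-13,41,0],[0,0,0]],
    [255,[-13,41,0],[0,0,0]],
    [255,[-13,41,0],[0,0,0]],
    [255,[-13,41,0],[0,0,0]],
    [255,[-13,41,0],[0,0,0]],
  ],
)

```text
time_s: 48.25
ee_pos: [568.5, 168.0, 245.6]
ee_rot: [180.0, -0.0, -175.0]
force: [0.2, -0.3, -0.2]
gripper_width: 31.3
gripper_force: 25.0
```

Request:
servo_tool(
  steps=[
    [255,[-12,37,0],[0,0,0]],
    [255,[-5.3,15.6,0],[0,0,0]],
    [255,[0,0,20],[0,0,0]],
    [255,[0,0,25],[0,0,0]],
    [255,[0,0,20],[0,0,0]],
    [255,[0,0,0],[0,0,0]],
    [255,[0,0,0],[0,0,0]],
    [255,[0,0,0],[0,0,0]],
    [255,[0,0,0],[0,0,0]],
    [255,[0,0,0],[0,0,0]],
  ],
)

```text
time_s: 49.25
ee_pos: [581.9, 220.3, 183.1]
ee_rot: [179.9, 0.2, -175.0]
force: [-0.2, -0.0, 0.4]
gripper_width: 31.3
gripper_force: 25.0
```

Run:
```python
from h import *
go(580.7,220.6,123.5,-175)
```

```text
at [581.9 220.3 183.1] [ 179.93    0.19 -174.98] w 31.3 t 49.2
shift (before turn) [ 1.4  0.3 59.6] len 60 turn [0.0012 0.0033 0.0003] shift after turn [ 1.2  0.4 59.6]
```

Request:
servo_tool(
  steps=[
    [255,[1,0.3,15],[0.001,0.003,0]],
    [255,[0,0,18],[0,0,0]],
    [255,[0,0,12],[0,0,0]],
    [255,[0,0,8],[0,0,0]],
    [255,[0,0,4],[0,0,0]],
    [255,[0,0,2],[0,0,0]],
    [255,[0,0,1],[0,0,0]],
    [255,[0,0,0],[0,0,0]],
    [255,[0,0,0],[0,0,0]],
    [255,[0,0,0],[0,0,0]],
  ],
)

```text
time_s: 50.25
ee_pos: [580.8, 220.6, 122.5]
ee_rot: [180.0, -0.0, -175.0]
force: [-0.1, 0.5, 1.4]
gripper_width: 31.4
gripper_force: 25.0
```

Request:
servo_tool(
  steps=[
    [120,[0,0,0],[0,0,0]],
    [120,[0,0,0],[0,0,0]],
    [120,[0,0,0],[0,0,0]],
    [120,[0,0,0],[0,0,0]],
    [120,[0,0,0],[0,0,0]],
    [120,[0,0,-5],[0,0,0]],
    [120,[0,0,-15],[0,0,0]],
    [120,[0,0,-30],[0,0,0]],
    [120,[0,0,-40],[0,0,0]],
    [120,[0,0,-40],[0,0,0]],
  ],
)

```text
time_s: 51.25
ee_pos: [580.3, 220.4, 253.5]
ee_rot: [-180.0, -0.1, -175.0]
force: [0.6, 0.2, -0.6]
gripper_width: 48.3
gripper_force: 0.0
```

Request:
servo_tool(
  steps=[
    [165,[0,0,-30],[0,0,0]],
    [165,[0,0,-20],[0,0,0]],
    [165,[0,0,0],[0,0,0]],
    [165,[0,0,0],[0,0,0]],
    [165,[0,0,0],[0,0,0]],
    [165,[0,0,0],[0,0,0]],
    [165,[0,0,0],[0,0,0]],
    [165,[0,0,0],[0,0,0]],
    [165,[0,0,0],[0,0,0]],
    [165,[0,0,0],[0,0,0]],
  ],
)

```text
time_s: 52.25
ee_pos: [580.7, 220.5, 301.9]
ee_rot: [-180.0, -0.1, -175.0]
force: [-0.3, -0.1, 0.3]
gripper_width: 32.0
gripper_force: 0.0
```

Run:
```python
from h import *
s=state();p=cams.grab_frame("wrist");C=cloud(p,s);save(p,"w8.png")
X,Y=tochest(C); m=(X<-100)&(X>-214)&(abs(Y)<113)&(abs(Y)>6)&(C[:,:,2]>102)&(C[:,:,2]<140)&(p["z_map"]>0)
n,l,st,ce=cv2.connectedComponentsWithStats(m.astype(np.uint8))
for i in range(1,n):
    if st[i,4]>100: k=l==i;print(ce[i].round(),st[i,4],"X",np.percentile(X[k],[2,98]).round(),"Y",np.percentile(Y[k],[2,98]).round(),"z",np.median(C[:,:,2][k]).round(1))
k=(X<-255)&(X>-300)&(abs(Y)<49)&(abs(C[:,:,2]-121)<6)
print("handle",np.percentile(X[k],[2,50,98]).round(1),np.percentile(Y[k],[2,98]).round(1))
p=cams.grab_frame("top");save(p,"top2.png");C=cloud(p);small(s,p,C,7,40,lo=25,xlim=(300,800),ylim=(-400,0))
go(472.5,147.5,225,95)
```

```text
[116. 185.] 681 X [-190. -179.] Y [-112.  -92.] z 129.8
[168. 213.] 1189 X [-188. -123.] Y [-74. -63.] z 108.0
[211. 215.] 1146 X [-187. -122.] Y [-37. -26.] z 108.0
[320. 214.] 1214 X [-174. -145.] Y [48. 76.] z 118.1
handle [-278.4 -271.9 -256.6] [-46.7  46.8]
blob [338. 150.] 33 c [ 777.1 -122.9] size [32.6 11.5] long axis 78.4 ztop 38.6
blob [313. 151.] 27 c [771.9 -50.4] size [ 9.4 31.6] long axis 95.5 ztop 37.8
blob [330. 180.] 356 c [688.1 -99.9] size [ 47.3 145.8] long axis 145.4 ztop 14.9
blob [372. 178.] 443 c [ 698.5 -222.7] size [59.9 59.6] long axis 40.2 ztop 23.8
blob [428. 314.] 69 c [ 305.2 -385.6] size [21.1 45. ] long axis 125.7 ztop 22.2
at [580.7 220.5 302. ] [-1.7999e+02 -8.0000e-02 -1.7498e+02] w 31.9 t 52.4
shift (before turn) [114.1 -63.3  77.2] len 152 turn [-1.2000e-03 -9.0000e-04  1.5712e+00] shift after turn [ -63.3 -114.2   77. ]
```

View pics/w8.png

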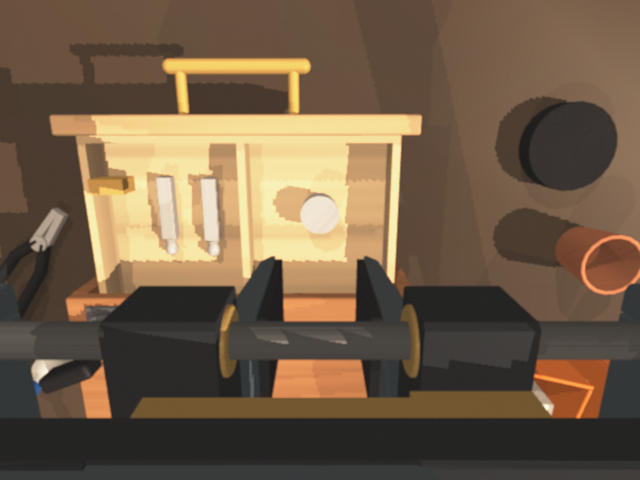

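View pics/top2.png

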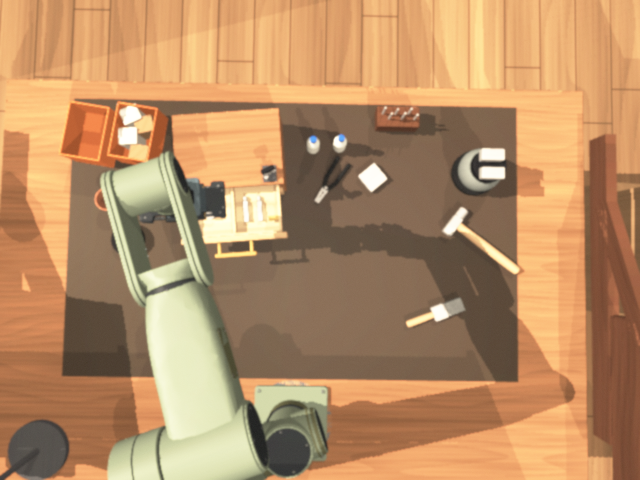

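Request:
servo_tool(
  steps=[
    [165,[28.5,-15.8,0],[0,0,0]],
    [165,[28.5,-15.8,0],[0,0,0]],
    [165,[28.5,-15.8,0],[0,0,0]],
    [165,[28.5,-15.8,0],[0,0,0]],
    [165,[0,0,0],[0,0,0.131]],
    [165,[0,0,0],[0,0,0.131]],
    [165,[0,0,0],[0,0,0.131]],
    [165,[0,0,0],[0,0,0.131]],
    [165,[0,0,0],[0,0,0.131]],
    [165,[0,0,0],[0,0,0.131]],
  ],
)

```text
time_s: 53.35
ee_pos: [472.7, 147.6, 302.4]
ee_rot: [-180.0, -0.0, 139.7]
force: [-0.4, 0.4, 0.6]
gripper_width: 32.1
gripper_force: 0.0
```

Request:
servo_tool(
  steps=[
    [165,[0,0,0],[0,0,0.131]],
    [165,[0,0,0],[0,0,0.131]],
    [165,[0,0,0],[0,0,0.131]],
    [165,[0,0,0],[0,0,0.131]],
    [165,[0,0,0],[0,0,0.131]],
    [165,[0,0,0],[0,0,0.131]],
    [165,[0,0,40],[0,0,0]],
    [165,[0,0,37],[0,0,0]],
    [165,[0,0,0],[0,0,0]],
    [165,[0,0,0],[0,0,0]],
  ],
)

```text
time_s: 54.35
ee_pos: [472.9, 147.7, 225.8]
ee_rot: [-179.9, 0.0, 95.0]
force: [1.0, -0.1, 1.6]
gripper_width: 32.2
gripper_force: 0.0
```

Run:
```python
from h import *
go(473.1,147.9,124,95)
```

```text
at [472.9 147.7 225.8] [-1.7992e+02  1.0000e-02  9.4960e+01] w 32.2 t 54.4
shift (before turn) [  0.2   0.4 101.8] len 102 turn [-0.0013  0.0002 -0.0008] shift after turn [  0.2   0.2 101.8]
```

Request:
servo_tool(
  steps=[
    [165,[0,0.3,20],[0,0,0]],
    [165,[0,0,25],[0,0,0]],
    [165,[0,0,20],[0,0,0]],
    [165,[0,0,15],[0,0,0]],
    [165,[0,0,12],[0,0,0]],
    [165,[0,0,7],[0,0,0]],
    [165,[0,0,2.5],[0,0,0]],
    [165,[0,0,0],[0,0,0]],
    [255,[0,0,0],[0,0,0]],
    [255,[0,0,0],[0,0,0]],
  ],
  squeeze=30,
)

```text
time_s: 55.35
ee_pos: [473.2, 147.7, 124.3]
ee_rot: [-180.0, -0.0, 95.0]
force: [0.2, 0.3, 0.5]
gripper_width: 19.2
gripper_force: 0.0
```

Request:
servo_tool(
  steps=[
    [255,[0,0,0],[0,0,0]],
    [255,[0,0,0],[0,0,0]],
    [255,[0,0,0],[0,0,0]],
    [255,[0,0,0],[0,0,0]],
    [255,[0,1,0],[0,0,0]],
    [255,[0,2,0],[0,0,0]],
    [255,[0,3,0],[0,0,0]],
    [255,[0,4,0],[0,0,0]],
    [255,[0,5,0],[0,0,0]],
    [255,[0,6,0],[0,0,0]],
  ],
)

```text
time_s: 56.35
ee_pos: [493.7, 149.5, 124.0]
ee_rot: [-179.9, -0.0, 95.0]
force: [-2.2, -0.0, 5.3]
gripper_width: 10.4
gripper_force: 30.0
```

Request:
servo_tool(
  steps=[
    [255,[0,7,0],[0,0,0]],
    [255,[0,8,0],[0,0,0]],
    [255,[0,9,0],[0,0,0]],
    [255,[0,9,0],[0,0,0]],
    [255,[0,9,0],[0,0,0]],
    [255,[0,9,0],[0,0,0]],
    [255,[0,9,0],[0,0,0]],
    [255,[0,8,0],[0,0,0]],
    [255,[0,7,0],[0,0,0]],
    [255,[0,6,0],[0,0,0]],
  ],
)

```text
time_s: 57.35
ee_pos: [574.8, 156.7, 124.1]
ee_rot: [-179.9, -0.0, 95.0]
force: [-1.9, -0.1, 5.5]
gripper_width: 10.2
gripper_force: 30.0
```

Request:
servo_tool(
  steps=[
    [255,[0,5,0],[0,0,0]],
    [255,[0,4,0],[0,0,0]],
    [255,[0,3,0],[0,0,0]],
    [255,[0,2.5,0],[0,0,0]],
    [255,[0,2,0],[0,0,0]],
    [255,[0,2,0],[0,0,0]],
    [255,[0,1.5,0],[0,0,0]],
    [255,[0,1.5,0],[0,0,0]],
    [255,[0,0,0],[0,0,0]],
    [255,[0,0,0],[0,0,0]],
  ],
)

```text
time_s: 58.35
ee_pos: [596.4, 158.6, 124.1]
ee_rot: [180.0, -0.0, 95.0]
force: [-1.5, 1.6, 5.6]
gripper_width: 10.6
gripper_force: 30.0
```

Not yet pressing on the stop; push on gently.

Request:
servo_tool(
  steps=[
    [255,[0,1,0],[0,0,0]],
    [255,[0,1,0],[0,0,0]],
    [255,[0,1,0],[0,0,0]],
    [255,[0,1,0],[0,0,0]],
    [255,[0,1,0],[0,0,0]],
    [255,[0,0,0],[0,0,0]],
    [255,[0,0,0],[0,0,0]],
    [255,[0,0,0],[0,0,0]],
    [255,[0,0,0],[0,0,0]],
    [255,[0,0,0],[0,0,0]],
  ],
)

```text
time_s: 59.35
ee_pos: [597.1, 158.7, 124.0]
ee_rot: [-179.5, -0.0, 94.9]
force: [-10.7, 0.2, 11.7]
gripper_width: 9.9
gripper_force: 30.0
```

Request:
servo_tool(
  steps=[
    [255,[0,-1.5,0],[0,0,0]],
    [255,[0,-1.5,0],[0,0,0]],
    [255,[0,0,0],[0,0,0]],
    [165,[0,0,0],[0,0,0]],
    [165,[0,0,0],[0,0,0]],
    [165,[0,0,0],[0,0,0]],
    [165,[0,0,0],[0,0,0]],
    [165,[0,0,-5],[0,0,0]],
    [165,[0,0,-15],[0,0,0]],
    [165,[0,0,-30],[0,0,0]],
  ],
)

```text
time_s: 60.35
ee_pos: [596.5, 158.0, 172.0]
ee_rot: [-179.6, 0.1, 95.0]
force: [-0.4, 0.9, 0.5]
gripper_width: 32.5
gripper_force: 0.0
```

Request:
servo_tool(
  steps=[
    [165,[0,0,-40],[0,0,0]],
    [165,[0,0,-40],[0,0,0]],
    [110,[0,0,-40],[0,0,0]],
    [110,[0,0,-20],[0,0,0]],
    [110,[0,0,0],[0,0,0]],
    [110,[0,0,0],[0,0,0]],
    [110,[0,0,0],[0,0,0]],
    [110,[0,0,0],[0,0,0]],
    [110,[0,0,0],[0,0,0]],
    [110,[0,0,0],[0,0,0]],
  ],
)

```text
time_s: 61.35
ee_pos: [597.9, 158.5, 312.8]
ee_rot: [-179.8, 0.0, 95.0]
force: [0.4, 0.3, 0.7]
gripper_width: 52.0
gripper_force: 0.0
```

Run:
```python
from h import *
s=state();p=cams.grab_frame("wrist");C=cloud(p,s);X,Y=tochest(C)
k=(X<-130)&(X>-170)&(abs(Y)<49)&(abs(C[:,:,2]-121)<6)&(p["z_map"]>0)
print("handle",k.sum(),np.percentile(X[k],[2,50,98]).round(1))
go(682.5,63,325,116.2)
```

```text
handle 1767 [-153.9 -147.9 -131.6]
at [597.9 158.5 313. ] [-1.7986e+02  2.0000e-02  9.4960e+01] w 51.8 t 61.4
shift (before turn) [-102.4   76.   -12.2] len 128 turn [-2.400e-03 -1.000e-04 -3.708e-01] shift after turn [-123.    33.7  -12. ]
```

Request:
servo_tool(
  steps=[
    [110,[-25.6,19,-3],[0,0,0]],
    [110,[-25.6,19,-3],[0,0,0]],
    [110,[-25.6,19,-3],[0,0,0]],
    [110,[-25.6,19,-3],[0,0,0]],
    [110,[0,0,0],[-0.0024,0,-0.1236]],
    [110,[0,0,0],[0,0,-0.1236]],
    [110,[0,0,0],[0,0,-0.1236]],
    [110,[0,0,0],[0,0,0]],
    [110,[0,0,0],[0,0,0]],
    [110,[0,0,0],[0,0,0]],
  ],
)

```text
time_s: 62.4
ee_pos: [682.6, 63.1, 325.4]
ee_rot: [180.0, 0.0, 116.1]
force: [0.3, 0.2, 0.2]
gripper_width: 51.6
gripper_force: 0.0
```

Run:
```python
from h import *
s=state();p=cams.grab_frame("wrist");C=cloud(p,s)
m=(C[:,:,2]>214)&(C[:,:,2]<224)&(p["z_map"]>0)&(np.linalg.norm(C[:,:,:2]-[682.6,63],axis=-1)<25)
q=C[m];print(len(q),np.median(q,0).round(1),cv2.minAreaRect(q[:,:2].astype(np.float32)))
go(682.5,63.3,213,116.2)
```

```text
920 [682.8  63.6 217.3] ((682.9647216796875, 62.92936325073242), (11.685934066772461, 35.571720123291016), 26.466842651367188)
at [682.5  63.1 325.4] [1.7995e+02 2.0000e-02 1.1613e+02] w 51.7 t 62.5
shift (before turn) [ 2.000e-01 -1.000e-01  1.124e+02] len 112 turn [ 0.0008  0.0004 -0.0012] shift after turn [  0.2   0.  112.4]
```

Request:
servo_tool(
  steps=[
    [110,[0,0,15],[0,0,0]],
    [110,[0,0,25],[0,0,0]],
    [110,[0,0,25],[0,0,0]],
    [110,[0,0,20],[0,0,0]],
    [110,[0,0,15],[0,0,0]],
    [110,[0,0,8],[0,0,0]],
    [110,[0,0,4],[0,0,0]],
    [110,[0,0,0],[0,0,0]],
    [255,[0,0,0],[0,0,0]],
    [255,[0,0,0],[0,0,0]],
  ],
  squeeze=35,
)

```text
time_s: 63.45
ee_pos: [683.2, 63.1, 214.5]
ee_rot: [179.8, 0.1, 116.2]
force: [-0.9, -0.0, 0.4]
gripper_width: 38.9
gripper_force: 0.0
```

Request:
servo_tool(
  steps=[
    [255,[0,0,0],[0,0,0]],
    [255,[0,0,0],[0,0,0]],
    [255,[0,0,0],[0,0,0]],
    [255,[0,0,0],[0,0,0]],
    [255,[0,0,-2],[0,0,0]],
    [255,[0,0,-2],[0,0,0]],
    [255,[0,0,-1],[0,0,0]],
    [255,[0,0,0],[0,0,0]],
    [255,[0,0,0],[0,0,0]],
    [255,[0,0,0],[0,0,0]],
  ],
)

```text
time_s: 64.45
ee_pos: [682.9, 63.1, 218.2]
ee_rot: [179.9, 0.0, 116.2]
force: [5.4, 1.2, -10.3]
gripper_width: 11.6
gripper_force: 35.0
```

Request:
servo_tool(
  steps=[
    [255,[0,0,0],[0,0,-0.12]],
    [255,[0,0,0],[0,0,-0.12]],
    [255,[0,0,0],[0,0,-0.12]],
    [255,[0,0,0],[0,0,-0.12]],
    [255,[0,0,0],[0,0,-0.12]],
    [255,[0,0,0],[0,0,-0.12]],
    [255,[0,0,0],[0,0,-0.12]],
    [255,[0,0,0],[0,0,-0.12]],
    [255,[0,0,0],[0,0,-0.12]],
    [255,[0,0,0],[0,0,-0.12]],
  ],
)

```text
time_s: 65.45
ee_pos: [682.3, 61.8, 218.1]
ee_rot: [-179.9, -0.0, -174.8]
force: [2.7, -1.4, -9.9]
gripper_width: 11.5
gripper_force: 35.0
```

Request:
servo_tool(
  steps=[
    [255,[0,0,0],[0,0,0]],
    [255,[0,0,0],[0,0,0]],
    [255,[0,0,0],[0,0,0]],
    [255,[0,0,0],[0,0,0]],
    [255,[0,0,0],[0,0,0]],
    [255,[0,0,0],[0,0,0]],
    [255,[0,0,0],[0,0,0]],
    [255,[0,0,0],[0,0,0]],
    [255,[0,0,0],[0,0,0]],
    [255,[0,0,0],[0,0,0]],
  ],
)

```text
time_s: 66.45
ee_pos: [682.2, 61.9, 218.2]
ee_rot: [-179.9, -0.0, -175.1]
force: [3.0, -4.8, -9.7]
gripper_width: 11.8
gripper_force: 35.0
```

Now lower into the deep slot.

Request:
servo_tool(
  steps=[
    [255,[0,0,2],[0,0,0]],
    [255,[0,0,2],[0,0,0]],
    [255,[0,0,2],[0,0,0]],
    [255,[0,0,2],[0,0,0]],
    [255,[0,0,2],[0,0,0]],
    [255,[0,0,2],[0,0,0]],
    [255,[0,0,2],[0,0,0]],
    [255,[0,0,1.5],[0,0,0]],
    [255,[0,0,0],[0,0,0]],
    [255,[0,0,0],[0,0,0]],
  ],
)

```text
time_s: 67.45
ee_pos: [682.3, 61.9, 204.3]
ee_rot: [-179.9, 0.0, -175.1]
force: [-0.3, -4.4, -4.7]
gripper_width: 11.7
gripper_force: 35.0
```

Request:
servo_tool(
  steps=[
    [255,[0,0,1],[0,0,0]],
    [255,[0,0,1],[0,0,0]],
    [255,[0,0,1],[0,0,0]],
    [255,[0,0,0],[0,0,0]],
    [110,[0,0,0],[0,0,0]],
    [110,[0,0,0],[0,0,0]],
    [110,[0,0,0],[0,0,0]],
    [110,[0,0,0],[0,0,0]],
    [110,[0,0,0],[0,0,0]],
    [110,[0,0,0],[0,0,0]],
  ],
)

```text
time_s: 68.45
ee_pos: [682.7, 63.3, 200.0]
ee_rot: [180.0, 0.1, -175.0]
force: [-0.1, 0.5, -0.7]
gripper_width: 51.5
gripper_force: 0.0
```

Request:
servo_tool(
  steps=[
    [110,[0,0,0],[0,0,0]],
    [110,[0,0,-10],[0,0,0]],
    [110,[0,0,-20],[0,0,0]],
    [110,[0,0,-30],[0,0,0]],
    [110,[0,0,-30],[0,0,0]],
    [110,[0,0,-33],[0,0,0]],
    [110,[0,0,0],[0,0,0]],
    [110,[0,0,0],[0,0,0]],
    [110,[0,0,0],[0,0,0]],
    [110,[0,0,0],[0,0,0]],
  ],
)

```text
time_s: 69.45
ee_pos: [682.1, 63.0, 321.2]
ee_rot: [-180.0, -0.1, -175.0]
force: [-0.6, -0.8, -0.6]
gripper_width: 51.8
gripper_force: 0.0
```

Run:
```python
from h import *
s=state();p=cams.grab_frame("wrist");C=cloud(p,s);save(p,"w9.png");X,Y=tochest(C)
m=(C[:,:,2]>198)&(C[:,:,2]<224)&(p["z_map"]>0)&(np.linalg.norm(C[:,:,:2]-[682.6,63],axis=-1)<25)
q=C[m];print(len(q),np.median(q,0).round(1),cv2.minAreaRect(q[:,:2].astype(np.float32)),s["ee_pos"])
k=(X<-130)&(X>-170)&(abs(Y)<49)&(abs(C[:,:,2]-121)<6)&(p["z_map"]>0)
print("handle",k.sum(),np.percentile(X[k],[2,50,98]).round(1))
```

```text
914 [681.7  62.7 204.8] ((682.4197387695312, 62.669857025146484), (35.102630615234375, 11.647712707519531), 5.024764060974121) [682.0990376   62.98928449 321.24773352]
handle 2017 [-153.9 -147.6 -131.7]
```

View pics/w9.png

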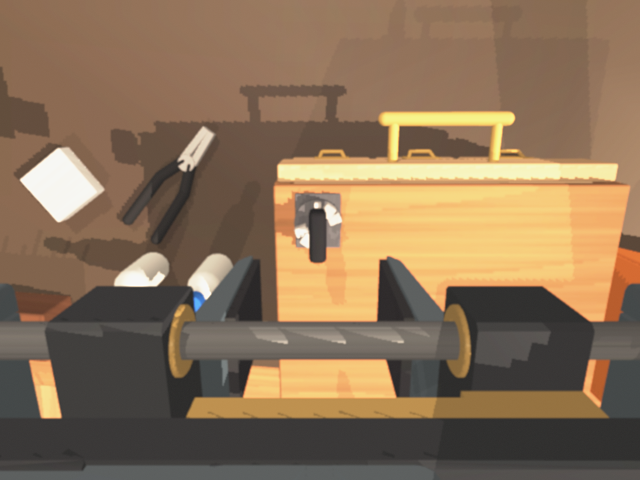

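The picture shows the knob back down at pixel (318, 235), as it was at the start. The drawer is shut, with the handle at row 118 as before.

```bash
python3 -c "
from h import *
print(ticket.job_done())"
```

```text
the job is handed in; nothing more can be done
None
```

The job is handed in: the one tin I found is in the left compartment and both punches are in the right one, the drawer is pushed fully home, and the plunger is back down and locked.

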